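# Load the table hot plate and set its heat slide

### The job

The little red hot plate was left switched on: slide its control all the way back to off, then lift off the lid and stand it on the worktop. Lay every frozen potato round from the tray flat in a round hollow of its own in the black plate, put the lid back on so that it sits fully down, and only then slide the control to the middle one of the three heat bars. Leave the other things on the worktop where they are.

Things in the scene. Friction and masses are not known exactly. Their poses are not given: they have to be found in the camera images.
- hot_plate: Red table hot plate, fixed; 204 mm along its x (226 over grips), its y from -152 (right) to +102 mm. Origin on the worktop under the centre of the square black plate; x to its back (off the robot within 0.15 rad), y left, z up. Body top at z 56 mm; black plate 176 x 176 mm, top at 70 mm, four round hollows at x, y = +-41 mm. Black control panel at right, y = -104 to -148, face at 58 mm.
- heat_slide (a joint): Position (m) of the cream slide control on the panel: 0 = off (end stop nearest the robot, white dot), growing along the hot plate's +x, away from the robot; three white bars: low 0.030, middle 0.060, high 0.090; end stop 0.100. Takes about 1.5 N to slide and stays where it is left.
- heat_grip (a point): Centre of the slide control's grip, 73 mm above the worktop. The grip is a block 18 mm long in the direction of sliding, 16 mm wide, from 62 to 84 mm above the worktop; it can be pinched from above across its 18 mm length. The lid's edge is 21 mm beside it when the lid is on.
- mark_off (a point): Point on the panel's face at the middle of the slot where the slide control stands when off.
- mark_medium (a point): Point on the panel's face at the middle of the slot where the slide control stands at the middle heat bar.
- lid: Red square lift-off lid, 194 x 194 mm, hollow below, about 0.35 kg. Origin at the centre of its lower edge, z up; crown 45 mm higher. Starts closed: its skirt hangs round the black plate (5 mm play each side), its lower edge 60 mm above the worktop, square with the hot plate and centred on it; any quarter turn fits.
- lid_bar (a point): Centre of the lid's wooden bar handle, 68 mm above the lid's lower edge. The bar is 96 mm long along the lid's x, 16 mm wide along its y, 18 mm high, with 14 mm of air under it: pinch it across its width from above at the middle.
- well_1 (a point): Centre of the floor of round hollow 1 of the black plate (65 mm across, floor 60 mm above the worktop, rim 70 mm).
- well_2 (a point): Centre of the floor of round hollow 2 of the black plate (65 mm across, floor 60 mm above the worktop, rim 70 mm).
- well_3 (a point): Centre of the floor of round hollow 3 of the black plate (65 mm across, floor 60 mm above the worktop, rim 70 mm).
- well_4 (a point): Centre of the floor of round hollow 4 of the black plate (65 mm across, floor 60 mm above the worktop, rim 70 mm).
- tray: Flat aluminium tray, 194 x 194 mm over its rim, fixed; origin under its centre; floor 4 mm and rim 10 mm above the worktop.
- potato_round_1: Frozen round potato cake, hard, 60 mm across, 22 mm thick, 60 g; golden brown. Origin at the centre of its underside, z up. Starts flat on the tray. Two to four of the four are there; None if absent.
- potato_round_2: Frozen round potato cake, hard, 60 mm across, 22 mm thick, 60 g; golden brown. Origin at the centre of its underside, z up. Starts flat on the tray. Two to four of the four are there; None if absent.
- potato_round_3: Frozen round potato cake, hard, 60 mm across, 22 mm thick, 60 g; golden brown. Origin at the centre of its underside, z up. Starts flat on the tray. Two to four of the four are there; None if absent.
- potato_round_4: Frozen round potato cake, hard, 60 mm across, 22 mm thick, 60 g; golden brown. Origin at the centre of its underside, z up. Starts flat on the tray. Two to four of the four are there; None if absent.
- soda_can: Bystander: lemon-yellow and pale green drinks can, 66 mm across, 115 mm tall. Origin at the centre of its underside.
- spice_jar: Bystander: jar of red spice paste with a dark lid, 69 mm across, 99 mm tall. Origin at the centre of its underside.
- salt_shaker: Bystander: grey salt shaker, 44 mm across, 90 mm tall. Origin at the centre of its underside.
- egg_timer: Bystander: cream wind-up egg timer, 59 mm across, 55 mm tall. Origin at the centre of its underside.

How it is judged (in metres and radians):
On the way, in this order (a step that is already met when the one before it is completed fails the run):
1. the slide control is at off while the lid is still on (value of joint heat_slide below 0.006 m and horizontal distance between lid and hot_plate below 0.01 m and z of lid in the frame of hot_plate below 0.064 m and angle between lid's own z axis and vertical below 0.05 rad), for 0.2 s.
2. the lid stands on the worktop clear of the hot plate, the control still off (horizontal distance between lid and hot_plate above 0.17 m and height (world z) of lid below 0.012 m and angle between lid's own z axis and vertical below 0.1 rad and value of joint heat_slide below 0.006 m), for 0.2 s.
3. every potato round lies in a hollow, the control still off ((horizontal distance between potato_round_1 and well_1 below 0.006 m or horizontal distance between potato_round_1 and well_2 below 0.006 m or horizontal distance between potato_round_1 and well_3 below 0.006 m or horizontal distance between potato_round_1 and well_4 below 0.006 m) and z of each of potato_round_1, potato_round_2, potato_round_3, potato_round_4 in the frame of hot_plate below 0.064 m and angle between each of potato_round_1, potato_round_2, potato_round_3, potato_round_4's own z axis and vertical below 0.12 rad and (horizontal distance between potato_round_2 and well_1 below 0.006 m or horizontal distance between potato_round_2 and well_2 below 0.006 m or horizontal distance between potato_round_2 and well_3 below 0.006 m or horizontal distance between potato_round_2 and well_4 below 0.006 m) and (horizontal distance between potato_round_3 and well_1 below 0.006 m or horizontal distance between potato_round_3 and well_2 below 0.006 m or horizontal distance between potato_round_3 and well_3 below 0.006 m or horizontal distance between potato_round_3 and well_4 below 0.006 m) and (horizontal distance between potato_round_4 and well_1 below 0.006 m or horizontal distance between potato_round_4 and well_2 below 0.006 m or horizontal distance between potato_round_4 and well_3 below 0.006 m or horizontal distance between potato_round_4 and well_4 below 0.006 m) and value of joint heat_slide below 0.006 m), for 0.2 s.
4. the lid is fully down on the hot plate over the rounds, the control still off (all of step 3 and horizontal distance between lid and hot_plate below 0.01 m and z of lid in the frame of hot_plate below 0.064 m and angle between lid's own z axis and vertical below 0.05 rad), for 0.2 s.
At the end, for the whole second after the job is handed in: The slide control stands within 4 mm of the middle heat bar; the lid is fully down on the hot plate (lower edge less than 64 mm above the worktop, centred within 10 mm, level); every potato round that is there lies flat on the floor of a hollow; all at rest and released (value of joint heat_slide between 0.056 and 0.064 m and horizontal distance between lid and hot_plate below 0.01 m and z of each of lid, potato_round_1, potato_round_2, potato_round_3, potato_round_4 in the frame of hot_plate below 0.064 m and angle between lid's own z axis and vertical below 0.05 rad and (horizontal distance between potato_round_1 and well_1 below 0.006 m or horizontal distance between potato_round_1 and well_2 below 0.006 m or horizontal distance between potato_round_1 and well_3 below 0.006 m or horizontal distance between potato_round_1 and well_4 below 0.006 m) and angle between each of potato_round_1, potato_round_2, potato_round_3, potato_round_4's own z axis and vertical below 0.12 rad and (horizontal distance between potato_round_2 and well_1 below 0.006 m or horizontal distance between potato_round_2 and well_2 below 0.006 m or horizontal distance between potato_round_2 and well_3 below 0.006 m or horizontal distance between potato_round_2 and well_4 below 0.006 m) and (horizontal distance between potato_round_3 and well_1 below 0.006 m or horizontal distance between potato_round_3 and well_2 below 0.006 m or horizontal distance between potato_round_3 and well_3 below 0.006 m or horizontal distance between potato_round_3 and well_4 below 0.006 m) and (horizontal distance between potato_round_4 and well_1 below 0.006 m or horizontal distance between potato_round_4 and well_2 below 0.006 m or horizontal distance between potato_round_4 and well_3 below 0.006 m or horizontal distance between potato_round_4 and well_4 below 0.006 m) and linear speed of each of lid, potato_round_1, potato_round_2, potato_round_3, potato_round_4 below 0.01 m/s); the robot touches nothing.
It fails at once if the soda can is moved by more than 4 cm or knocked over (distance of soda_can from where it was at the start of the episode above 0.04 m or angle between soda_can's own z axis and vertical above 0.6 rad).
It fails at once if the spice jar is moved by more than 4 cm or knocked over (distance of spice_jar from where it was at the start of the episode above 0.04 m or angle between spice_jar's own z axis and vertical above 0.6 rad).
It fails at once if the salt shaker is moved by more than 4 cm or knocked over (distance of salt_shaker from where it was at the start of the episode above 0.04 m or angle between salt_shaker's own z axis and vertical above 0.6 rad).
It fails at once if the egg timer is moved by more than 4 cm or knocked over (distance of egg_timer from where it was at the start of the episode above 0.04 m or angle between egg_timer's own z axis and vertical above 0.6 rad).
Of potato_round_1, potato_round_2, potato_round_3, potato_round_4 only 2 to 4 are there at a start; the rules pass over those that are not, and their reading is None.
At some moment in a run one of potato_round_1, potato_round_2, potato_round_3, potato_round_4 may be knocked a few centimetres aside while the robot is not near it.
Once in a run the grip may slacken for a moment while it holds something.
It also fails if it takes over 210 s, if anything falls off the work surface, if the arm or the gripper's body presses on something with over 40 N, if the wrist force passes 120 N, or if a joint passes its speed limit or range.

### The arm

A 7-joint arm with a two-finger parallel gripper is mounted at the origin on a cart in front of the work surface, level with it; the furniture and walls round the work are solid. World frame = base frame: x ahead of the robot, y to its left, z up, the work surface at z = 0. Lengths are in mm, angles in rad, forces in N, time in s.
With the tool pointing down it reaches from about 400 to 875 mm from the base axis. Payload 4.4 kg.
Tool frame: the origin (TCP) lies midway between the tips of the shut fingers; the grasp point (between the pads) lies 19 mm behind it; z points along the fingers, y is the line along which they close (so a half turn about z gives the same grasp; the last joint's range is limited). The gripper opens to 85 mm and grips with 20 to 120 N. Pads are 22 mm wide; open, the fingers measure 114 mm over their backs; the gripper's body (76 mm by 85 mm) begins 54 mm behind the grasp point. The pads swing forward as they close: fully open they stand 13 mm farther back than shut.
Start: joints at [-1.238, 0.628, 0.038, 1.517, -0.027, 0.996, -0.02], TCP at [252.381, 599.017, 231.313] pointing down, gripper open.
Joint ranges: [-3.06, 3.06], [-0.37, 2.12], [-1.25, 1.32], [0.18, 2.47], [-1.1, 4.24], [0.23, 1.98], [-2.94, 2.94]. Speed limits (rad/s): [2.57, 2.57, 3.14, 3.14, 3.14, 3.14, 3.14].

### API

Orientations are given as [roll, pitch, yaw] about the fixed x, y, z axes, in that order (R = Rz(yaw) Ry(pitch) Rx(roll)).
In Python, from cell import read_state, get_image, finish_job gives the robot as it stands.
- The arm moves only by the tool send_rows, never from a script. Its argument "series" is a list of rows, each an object of numbers: "ax", "ay", "az": the turn, a rotation vector about the tool's x, y, z in rad; "dx", "dy", "dz": the shift along the tool's x, y, z in cm; "hand": the closure, from 0 (fully open) to 1 (shut). In form: [{"ax": .., "ay": .., "az": .., "dx": .., "dy": .., "dz": .., "hand": ..}, ...]. A call has 1 to 10 rows; each row is the pose to reach, as a shift and turn from the pose commanded when the call began, along the tool's axes at that moment; what a row does not reach only later rows make up. A row lasts 1/10 s, in which the tool goes at most 50 mm and 8.59 degrees, less where a joint would pass 70% of its speed; a pose out of reach is approached as far as the arm can. A call with a gripper value outside its range is refused whole. The fingers move at their own pace and stop on an object; the grip force is fixed at half the most. Time passes only in rows, so rows that repeat a pose let the fingers close. It gives the time, the measured TCP pose, the force, the opening and the grip force at its end, in the units of the state.
- read_state(): the state, without advancing time (a new reading comes with each control period).
- get_image(name): name is "scene" or "top" or "wrist"; returns a dict with "pixels" (420x560x3 uint8, red, green, blue), "mtx" (3x3 intrinsics, pixels), "R" (3x3) and "t" (3): a world point X has camera coordinates R X + t. Camera axes: x right, y down, z forward; pixel columns grow to the right and rows downward; lengths in mm; the calibration is good to about 2 mm. A picture is of the moment at which its call begins. There is no depth.
- finish_job(): hands the job in; it is judged then, once.
The state is a dict: "clock": time; "qpos": joint angles; "qd": joint speeds; "tau": joint torques, N m; "eef_pos": TCP position; "tool_rot": TCP orientation; "force": force on the tool from outside, world axes, zero at the start; "torque": the same for the moment, N m; "width": finger opening in mm; "gripper_force": force on a finger pad.
Only numpy, scipy, OpenCV 4.12 (cv2) and the standard library are available. Lean on these libraries where they do the work, as an engineer would, in place of code of your own. Each camera call takes 0.05 s, during which the arm holds its last target. There are 200 camera calls.

## Working session

There is one attempt and no reset: what is moved stays moved. The work goes in short steps, Python scripts to look and compute and a tool call to move; the robot and the scene stay as the last step left them, time stands still between calls to the robot, and variables do not carry over. Pictures are saved under pics/ and viewed, at most 14 in all, crops included, and the job is handed in when it is done.

Besides the shell and the picture viewer there is one more tool, called after "Request:" by a JSON object that holds its "fn" and its "kwargs", one argument or row to a line. send_rows: Moves the arm, as the interface text tells. Its arguments: {"type":"object","properties":{"series":{"type":"array","items":{"type":"object","properties":{"ax":{"type":"number"},"ay":{"type":"number"},"az":{"type":"number"},"dx":{"type":"number"},"dy":{"type":"number"},"dz":{"type":"number"},"hand":{"type":"number"}}}}},"required":["series"]}

```bash
mkdir -p pics; ls
cat > h.py <<'E'
import numpy as np, cv2
from cell import read_state, get_image, finish_job
def snap(n,f=None):
    im=get_image(n)
    if f: cv2.imwrite('pics/'+f,im['pixels'][:,:,::-1])
    return im
def ray(im,uv,z):
    K,R,t=[np.array(im[k],float) for k in('mtx','R','t')]
    d=R.T@np.linalg.inv(K)@np.array([uv[0],uv[1],1.]); c=-R.T@t
    return c+d*(z-c[2])/d[2]
def proj(im,X):
    K,R,t=[np.array(im[k],float) for k in('mtx','R','t')]
    p=K@(R@np.array(X,float)+t); return p[:2]/p[2]
E
python3 - <<'E'
from h import *
s=read_state(); print(s)
for n in('top','scene'):
    im=snap(n,n+'0.png'); print(n,im['R'],im['t'],im['mtx'])
E
```

```text
pics
{'clock': 0.0, 'qpos': array([-1.23782334,  0.6293641 ,  0.03847856,  1.51837558, -0.02699808,
        0.99629648, -0.02000755]), 'qd': array([ 1.01771536e-04, -1.73110466e-03, -1.32551354e-03, -8.58928575e-05,
        1.36932307e-03,  3.20922353e-04, -1.03063704e-03]), 'tau': array([-6.59379657e-04, -5.63403726e+01,  1.22599650e+00, -1.93453145e+01,
        1.09348178e-02,  1.05420436e-02, -6.44232827e-06]), 'eef_pos': array([252.13632678, 598.42143488, 230.37569616]), 'tool_rot': array([-3.13966881e+00,  4.96887761e-05,  2.74278342e+00]), 'force': array([ 0.58899911, -0.70848657, -0.16225682]), 'torque': array([0.02246587, 0.02038473, 0.02628597]), 'gripper_force': 0.0, 'width': 85.6263393942545}
top [[-3.82203448e-01 -9.24078063e-01  5.08340709e-04]
 [-7.63886664e-01  3.15637809e-01 -5.62894251e-01]
 [ 5.19997777e-01 -2.15528438e-01 -8.26528768e-01]] [ 114.29668247  479.56433119 1476.94211984] [[527.64455091   0.         284.48385197]
 [  0.         527.64455091 208.68931108]
 [  0.           0.           1.        ]]
scene [[ 0.78802123 -0.61547293  0.01468346]
 [-0.46737193 -0.6135841  -0.63645741]
 [ 0.40073185  0.49467931 -0.77117207]] [-439.95735589  223.84139214 1034.10771689] [[385.64853534   0.         284.56501884]
 [  0.         385.64853534 213.53767956]
 [  0.           0.           1.        ]]
```

View pics/top0.png

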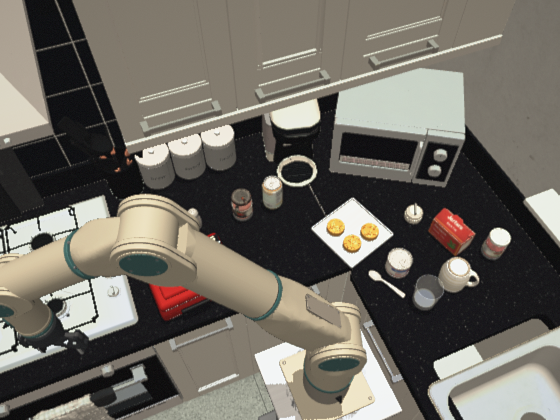

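View pics/scene0.png

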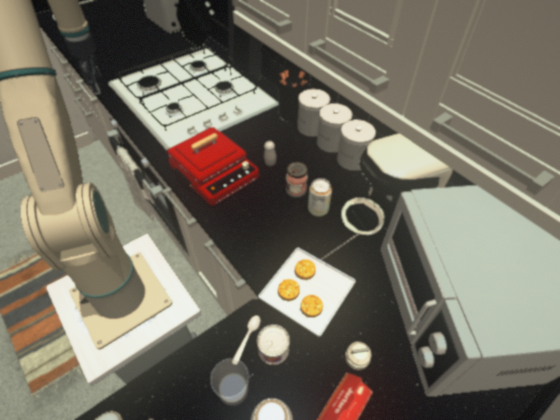

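The top view shows the tray at (352,233) with 3 rounds; the arm hides the red hot plate at (190,285). In the scene view the hot plate is at (213,165), the tray at (307,290), the shaker at (270,152), the jar at (297,180) and the can at (319,197).

Run:
```python
from h import *
im=snap('scene'); p=im['pixels']
c=cv2.resize(p[120:210,155:295],None,fx=5.5,fy=5.5,interpolation=cv2.INTER_CUBIC)
cv2.imwrite('pics/hp.png',c[:,:,::-1])
for n,uv,z in [('hp',(207,142),128),('tray',(307,290),5),('salt',(270,163),0),('jar',(297,192),0),('can',(319,212),0)]: print(n,ray(im,uv,z).round())
hsv=cv2.cvtColor(p,cv2.COLOR_RGB2HSV)
for nm in('scene','top'):
    im=snap(nm); hsv=cv2.cvtColor(im['pixels'],cv2.COLOR_RGB2HSV)
    m=cv2.inRange(hsv,(10,130,120),(28,255,255))
    n,l,st,ce=cv2.connectedComponentsWithStats(m)
    for i in range(1,n):
        if st[i,4]>80: print(nm,ce[i].round(1),st[i],ray(im,ce[i],24).round(1))
```

```text
hp [447. 268. 128.]
tray [ 409. -291.    5.]
salt [631. 178.   0.]
jar [619.  10.   0.]
can [ 620. -100.    0.]
scene [204.1 141.1] [192 133  25  17 122] [493.7 395.4  24. ]
scene [ 22.5 276. ] [  0 261  49  32 475] [-182.7  203.7   24. ]
scene [304.9 268.8] [295 260  20  19 293] [ 438.7 -244.3   24. ]
scene [288.4 289.3] [279 280  20  20 327] [ 362.9 -266.2   24. ]
scene [ 22.  301.1] [  1 287  45  27 203] [-204.   126.6   24. ]
scene [311.2 305.3] [301 295  21  21 349] [ 381.1 -338.7   24. ]
scene [ 30.6 318.9] [  9 306  44  25 160] [-200.8   62.5   24. ]
scene [ 35.4 331.7] [ 12 314  48  36 679] [-201.    20.9   24. ]
scene [ 47.8 376.7] [ 31 361  43  30 273] [-209.9 -106.2   24. ]
top [335.2 227.1] [327 219  17  17 209] [ 433.4 -236.    24. ]
top [369.  231.4] [361 224  17  16 215] [ 376.1 -330.7   24. ]
top [351.5 243.4] [343 235  18  17 225] [ 357.4 -257.5   24. ]
```

View pics/hp.png

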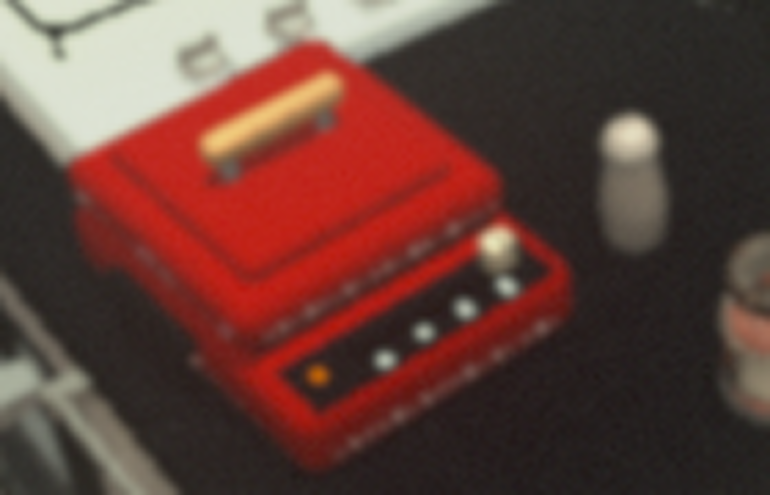

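Crop: the bar handle runs from (193,147) to (216,136) in scene pixels and the cream knob is at (245,164), beside the high mark. White marks run along the panel with the off dot nearest the robot.

```bash
cat >> h.py <<'E'
def rot(yaw): 
    c,s=np.cos(yaw),np.sin(yaw); return np.array([[c,s,0],[s,-c,0],[0,0,-1.]])
def delta(x,y,z,yaw,base=None):
    "tool-frame shift (cm) and az for a tool-down target from current pose"
    s=read_state(); yc=s['tool_rot'][2]; p=np.array(s['eef_pos']) if base is None else base
    d=rot(yc).T@(np.array([x,y,z])-p)/10; dy=(yaw-yc+np.pi)%(2*np.pi)-np.pi
    print('d cm',d.round(2),'az',round(-dy,3),'| eef',p.round(1),s['tool_rot'].round(3),'t',round(s['clock'],1))
E
python3 - <<'E'
from h import *
im=snap('scene')
f=lambda u,v,z: ray(im,(155+u/5.5,120+v/5.5),z).round()
print('marks',[f(u,v,58) for u,v in((386,360),(424,333),(465,308),(508,286))])
print('lamp',f(317,376,58),'knob',f(497,240,84))
print('bar ends',f(210,140,136),f(335,80,136))
print('lid top corner', f(250,275,105))
delta(440,150,300,1.5708)
w=snap('wrist','w0.png'); print(w['R'].round(3),w['t'].round(1))
E
```

```text
marks [array([420., 130.,  58.]), array([449., 135.,  58.]), array([480., 138.,  58.]), array([510., 138.,  58.])]
lamp [382. 143.  58.] knob [513. 150.  84.]
bar ends [400. 271. 136.] [486. 274. 136.]
lid top corner [374. 191. 105.]
d cm [-34.72 -34.07  -6.9 ] az 1.172 | eef [252.3 598.8 231. ] [-3.141  0.     2.743] t 0.3
[[ 0.388  0.922  0.   ]
 [ 0.883 -0.371  0.289]
 [ 0.266 -0.112 -0.957]] [-649.7  -37.7  379.1]
```

Request:
{"fn": "send_rows", "kwargs": {
  "series": [
    {"dz": -5},
    {"dx": -3.5,"dy": -3.4,"dz": -6.9,"az": 0.13},
    {"dx": -7,"dy": -6.8,"dz": -6.9,"az": 0.26},
    {"dx": -10.5,"dy": -10.2,"dz": -6.9,"az": 0.39},
    {"dx": -14,"dy": -13.6,"dz": -6.9,"az": 0.52},
    {"dx": -17.5,"dy": -17,"dz": -6.9,"az": 0.65},
    {"dx": -21,"dy": -20.4,"dz": -6.9,"az": 0.78},
    {"dx": -24.5,"dy": -23.8,"dz": -6.9,"az": 0.91},
    {"dx": -28,"dy": -27.2,"dz": -6.9,"az": 1.04},
    {"dx": -31.5,"dy": -30.8,"dz": -6.9,"az": 1.17}
  ]
}}

```text
invalid input at $.series[0]: expected keys ax, ay, az, dx, dy, dz, hand
```

Request:
{"fn": "send_rows", "kwargs": {
  "series": [
    {},
    {}
  ]
}}

```text
invalid input at $.series[0]: expected keys ax, ay, az, dx, dy, dz, hand
```

Run:
```python
from h import *
delta(440,150,300,1.5708)
w=snap('wrist','w1.png'); snap('top','t1.png'); snap('scene','s1.png')
print(w['R'].round(3),-w['R'].T@w['t'])
```

```text
d cm [-34.73 -34.08  -6.89] az 1.172 | eef [252.3 598.9 231.1] [-3.141 -0.     2.743] t 0.3
[[ 0.388  0.922  0.   ]
 [ 0.883 -0.371  0.289]
 [ 0.266 -0.112 -0.957]] [184.39828655 627.25753594 373.98929019]
```

View pics/w1.png

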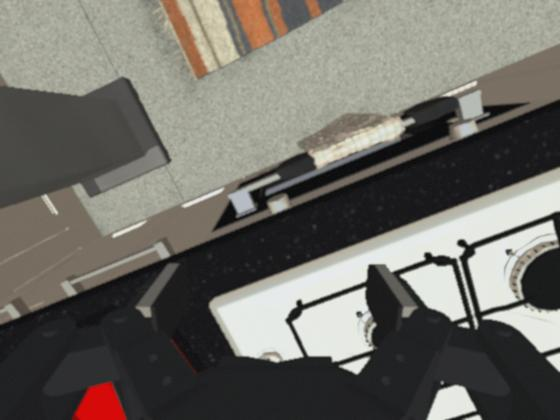

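The wrist view shows the hob and floor behind the tool, with the fingers at the bottom. The move was refused because every key is needed.

Request:
{"fn": "send_rows", "kwargs": {
  "series": [
    {"dx": 0,"dy": 0,"dz": -5,"ax": 0,"ay": 0,"az": 0,"hand": 0},
    {"dx": -3.5,"dy": -3.4,"dz": -6.9,"ax": 0,"ay": 0,"az": 0.13,"hand": 0},
    {"dx": -7,"dy": -6.8,"dz": -6.9,"ax": 0,"ay": 0,"az": 0.26,"hand": 0},
    {"dx": -10.5,"dy": -10.2,"dz": -6.9,"ax": 0,"ay": 0,"az": 0.39,"hand": 0},
    {"dx": -14,"dy": -13.6,"dz": -6.9,"ax": 0,"ay": 0,"az": 0.52,"hand": 0},
    {"dx": -17.5,"dy": -17,"dz": -6.9,"ax": 0,"ay": 0,"az": 0.65,"hand": 0},
    {"dx": -21,"dy": -20.4,"dz": -6.9,"ax": 0,"ay": 0,"az": 0.78,"hand": 0},
    {"dx": -24.5,"dy": -23.8,"dz": -6.9,"ax": 0,"ay": 0,"az": 0.91,"hand": 0},
    {"dx": -28,"dy": -27.2,"dz": -6.9,"ax": 0,"ay": 0,"az": 1.04,"hand": 0},
    {"dx": -31.5,"dy": -30.8,"dz": -6.9,"ax": 0,"ay": 0,"az": 1.17,"hand": 0}
  ]
}}

```text
clock: 1.5
eef_pos: [423.6, 191.5, 300.7]
tool_rot: [3.141, -0.001, 1.568]
force: [1.0, 0.4, -0.5]
width: 85.3
gripper_force: 0.0
```

Run:
```python
from h import *
delta(440,150,300,1.5708)
w=snap('wrist','w1.png'); snap('top','t1.png'); snap('scene','s1.png')
print(w['R'].round(3),-w['R'].T@w['t'])
```

```text
d cm [-4.15  1.65  0.07] az -0.003 | eef [423.6 191.5 300.7] [ 3.141e+00 -1.000e-03  1.568e+00] t 1.5
[[ 1.    -0.002  0.002]
 [-0.002 -0.958  0.287]
 [ 0.001 -0.287 -0.958]] [423.34921622 264.57966844 443.69507006]
```

View pics/w1.png

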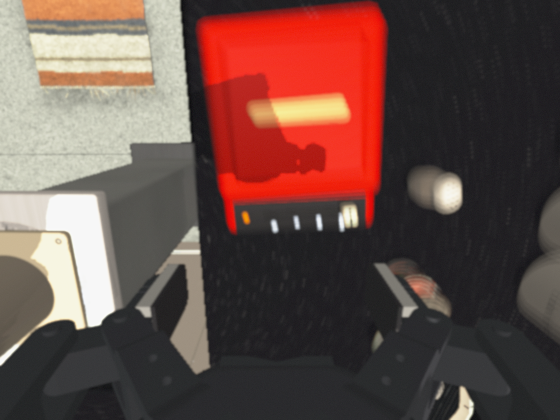

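The wrist view, slightly motion-blurred, shows the lid with its bar at (300,110), the knob at (350,216), and the panel marks at (275,226), (297,222), (319,221) and (341,221). I'll settle, then measure.

Request:
{"fn": "send_rows", "kwargs": {
  "series": [
    {"dx": 0,"dy": 2,"dz": 0,"ax": 0,"ay": 0,"az": 0,"hand": 0},
    {"dx": 0,"dy": 2,"dz": 0,"ax": 0,"ay": 0,"az": 0,"hand": 0},
    {"dx": 0,"dy": 2,"dz": 0,"ax": 0,"ay": 0,"az": 0,"hand": 0},
    {"dx": 0,"dy": 2,"dz": 0,"ax": 0,"ay": 0,"az": 0,"hand": 0}
  ]
}}

```text
clock: 2.05
eef_pos: [441.9, 193.9, 300.1]
tool_rot: [-3.14, -0.0, 1.575]
force: [0.3, 1.0, -0.2]
width: 85.7
gripper_force: 0.0
```

Run:
```python
from h import *
w=snap('wrist','w2.png'); p=w['pixels']; hsv=cv2.cvtColor(p,cv2.COLOR_RGB2HSV)
def comps(m,z,amin):
    n,l,st,ce=cv2.connectedComponentsWithStats(m)
    for i in range(1,n):
        if st[i,4]>amin:
            pts=np.argwhere(l==i)[:,::-1].astype(np.float32); r=cv2.minAreaRect(pts)
            b=np.array([ray(w,q,z)[:2] for q in cv2.boxPoints(r)])
            print(ce[i].round(1),st[i],ray(w,ce[i],z).round(1),'box',b.round(0).tolist())
print('bar');comps(cv2.inRange(hsv[:180],(10,60,120),(30,255,255)),137,300)
print('cream/white');comps(cv2.inRange(hsv[170:260],(0,0,140),(40,110,255)),84,15)
red=cv2.inRange(hsv,(0,180,60),(8,255,255))|cv2.inRange(hsv,(172,180,60),(180,255,255))
print('red');comps(red,105,800)
delta(500,142,200,1.5708)
```

```text
bar
[80.1  9.2] [  18    0  124   20 2356] [268.7 359.5 137. ] box [[212.0, 352.0], [216.0, 366.0], [323.0, 367.0], [321.0, 352.0]]
[92.1 77.4] [  34   68  117   19 1789] [269.9 304.3 137. ] box [[214.0, 297.0], [218.0, 312.0], [325.0, 311.0], [323.0, 296.0]]
[277.4 106.7] [ 228   95   99   24 1689] [442.4 279.3 137. ] box [[395.0, 283.0], [488.0, 291.0], [490.0, 275.0], [395.0, 267.0]]
cream/white
[44.4 47. ] [   0    0   99   90 7688] [194.5 340.3  84. ] box [[158.0, 383.0], [259.0, 384.0], [245.0, 299.0], [137.0, 299.0]]
[432.2  19.1] [418   5  30  28 645] [602.6 368.2  84. ] box [[586.0, 381.0], [616.0, 381.0], [620.0, 356.0], [590.0, 356.0]]
[333.9  42.1] [326  34  17  19 225] [501.9 346.4  84. ] box [[493.0, 354.0], [510.0, 354.0], [511.0, 337.0], [494.0, 337.0]]
[177.9  78.7] [161  59  28  31 462] [333.7 309.9  84. ] box [[317.0, 329.0], [346.0, 329.0], [344.0, 299.0], [314.0, 299.0]]
red
[277.3 101.2] [  179     3   186   227 31004] [442.3 286.  105. ] box [[345.0, 363.0], [524.0, 377.0], [564.0, 158.0], [345.0, 138.0]]
d cm [-5.19  5.78 10.01] az 0.004 | eef [442.  193.7 300.1] [-3.141 -0.     1.574] t 2.1
```

View pics/w2.png

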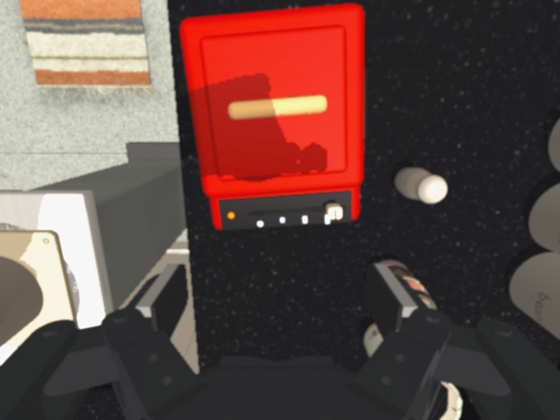

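Sharp view: bar centre (277,107) tilted about 5°, knob (334,212), marks (260,224), (282,220), (305,219) and (327,219), shaker (432,188).

Run:
```python
from h import *
w=snap('wrist')
k=ray(w,(333.9,211.5),84);print('knob',k)
M=[ray(w,q,58) for q in((260,224),(282,220.5),(305,219.5),(327,219))]; print(np.round(M,1))
o=np.array([442.4,279.3])
for a in (0.05,0.086):
    c,s=np.cos(a),np.sin(a); Rt=np.array([[c,s],[-s,c]])
    print(a,'knob in hp',Rt@(k[:2]-o),[ (Rt@(m[:2]-o)).round(1).tolist() for m in M])
print('salt top',ray(w,(432,188),90), 'top cam size check')
im=snap('top'); 
delta(501,155,130,1.5708+0.08)
```

```text
knob [513.13794555 159.11822992  84.        ]
[[420.2 133.4  58. ]
 [449.7 138.4  58. ]
 [480.4 140.   58. ]
 [509.7 140.8  58. ]]
0.05 knob in hp [  64.64295651 -123.56699792] [[-29.5, -144.6], [0.2, -141.0], [31.0, -141.0], [60.3, -141.7]]
0.086 knob in hp [  60.15362126 -125.81357895] [[-34.6, -143.5], [-4.8, -141.0], [25.9, -142.1], [55.2, -143.8]]
salt top [626.65491152 190.561125    90.        ] top cam size check
d cm [-3.87  5.86 17.03] az -0.077 | eef [442.3 193.5 300.3] [-3.141 -0.     1.574] t 2.2
```

Request:
{"fn": "send_rows", "kwargs": {
  "series": [
    {"dx": -1.5,"dy": 3.5,"dz": 4,"ax": 0,"ay": 0,"az": -0.077,"hand": 0.4},
    {"dx": -3.45,"dy": 7.05,"dz": 8,"ax": 0,"ay": 0,"az": -0.077,"hand": 0.4},
    {"dx": -3.45,"dy": 7.05,"dz": 12,"ax": 0,"ay": 0,"az": -0.077,"hand": 0.4},
    {"dx": -3.45,"dy": 7.05,"dz": 16,"ax": 0,"ay": 0,"az": -0.077,"hand": 0.4},
    {"dx": -3.45,"dy": 7.05,"dz": 17,"ax": 0,"ay": 0,"az": -0.077,"hand": 0.4},
    {"dx": -3.45,"dy": 7.05,"dz": 17,"ax": 0,"ay": 0,"az": -0.077,"hand": 0.4},
    {"dx": -3.45,"dy": 7.05,"dz": 17,"ax": 0,"ay": 0,"az": -0.077,"hand": 0.4}
  ]
}}

```text
clock: 2.9
eef_pos: [514.6, 159.4, 131.9]
tool_rot: [3.139, -0.001, 1.65]
force: [-0.3, 0.3, -0.3]
width: 51.2
gripper_force: 0.0
```

Run:
```python
from h import *
delta(513,159,63,1.5708+0.08); w=snap('wrist','w3.png')
print(proj(w,(513,159,84)))
```

```text
d cm [-0.02 -0.16  6.89] az -0.0 | eef [514.6 159.4 131.9] [ 3.139e+00 -1.000e-03  1.650e+00] t 2.9
[273.90121532 234.32543446]
```

View pics/w3.png

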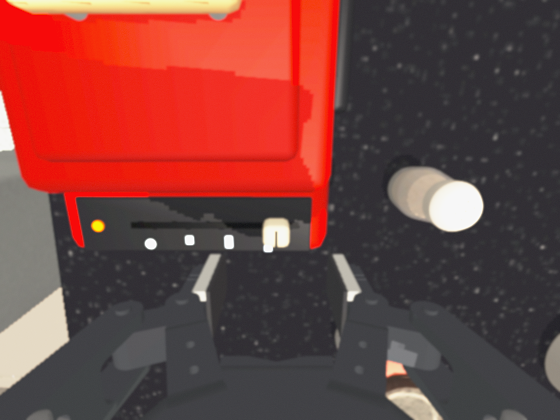

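The knob is at (276,235), within 2 px of my prediction and centred between the fingers. I'll descend and pinch.

Request:
{"fn": "send_rows", "kwargs": {
  "series": [
    {"dx": 0,"dy": -0.1,"dz": 3,"ax": 0,"ay": 0,"az": 0,"hand": 0.4},
    {"dx": 0,"dy": -0.1,"dz": 5.5,"ax": 0,"ay": 0,"az": 0,"hand": 0.4},
    {"dx": 0,"dy": -0.1,"dz": 6.8,"ax": 0,"ay": 0,"az": 0,"hand": 0.4},
    {"dx": 0,"dy": -0.1,"dz": 6.8,"ax": 0,"ay": 0,"az": 0,"hand": 0.6},
    {"dx": 0,"dy": -0.1,"dz": 6.8,"ax": 0,"ay": 0,"az": 0,"hand": 0.8},
    {"dx": 0,"dy": -0.1,"dz": 6.8,"ax": 0,"ay": 0,"az": 0,"hand": 1},
    {"dx": 0,"dy": -0.1,"dz": 6.8,"ax": 0,"ay": 0,"az": 0,"hand": 1},
    {"dx": 0,"dy": -0.1,"dz": 6.8,"ax": 0,"ay": 0,"az": 0,"hand": 1}
  ]
}}

```text
clock: 3.75
eef_pos: [513.8, 159.0, 63.9]
tool_rot: [3.139, -0.001, 1.65]
force: [0.2, 0.8, 7.4]
width: 16.8
gripper_force: 60.2
```

Request:
{"fn": "send_rows", "kwargs": {
  "series": [
    {"dx": 0,"dy": -1.2,"dz": 0,"ax": 0,"ay": 0,"az": 0,"hand": 1},
    {"dx": 0,"dy": -2.4,"dz": 0,"ax": 0,"ay": 0,"az": 0,"hand": 1},
    {"dx": 0,"dy": -3.6,"dz": 0,"ax": 0,"ay": 0,"az": 0,"hand": 1},
    {"dx": 0,"dy": -4.8,"dz": 0,"ax": 0,"ay": 0,"az": 0,"hand": 1},
    {"dx": 0,"dy": -6,"dz": 0,"ax": 0,"ay": 0,"az": 0,"hand": 1},
    {"dx": 0,"dy": -7.2,"dz": 0,"ax": 0,"ay": 0,"az": 0,"hand": 1},
    {"dx": 0,"dy": -8.2,"dz": 0,"ax": 0,"ay": 0,"az": 0,"hand": 1},
    {"dx": 0,"dy": -9,"dz": 0,"ax": 0,"ay": 0,"az": 0,"hand": 1},
    {"dx": 0,"dy": -9.2,"dz": 0,"ax": 0,"ay": 0,"az": 0,"hand": 1},
    {"dx": 0,"dy": -9.2,"dz": 0,"ax": 0,"ay": 0,"az": 0,"hand": 1}
  ]
}}

```text
clock: 4.75
eef_pos: [422.2, 151.9, 63.8]
tool_rot: [3.138, -0.001, 1.65]
force: [-0.1, -0.2, 10.0]
width: 16.5
gripper_force: 60.8
```

Push on until the stop is felt.

Request:
{"fn": "send_rows", "kwargs": {
  "series": [
    {"dx": 0,"dy": -0.2,"dz": 0,"ax": 0,"ay": 0,"az": 0,"hand": 1},
    {"dx": 0,"dy": -0.4,"dz": 0,"ax": 0,"ay": 0,"az": 0,"hand": 1},
    {"dx": 0,"dy": -0.5,"dz": 0,"ax": 0,"ay": 0,"az": 0,"hand": 1},
    {"dx": 0,"dy": -0.5,"dz": 0,"ax": 0,"ay": 0,"az": 0,"hand": 1}
  ]
}}

```text
clock: 5.15
eef_pos: [418.5, 151.6, 63.8]
tool_rot: [3.136, -0.001, 1.649]
force: [2.0, -0.0, 8.3]
width: 16.7
gripper_force: 60.6
```

Request:
{"fn": "send_rows", "kwargs": {
  "series": [
    {"dx": 0,"dy": -0.2,"dz": 0,"ax": 0,"ay": 0,"az": 0,"hand": 1},
    {"dx": 0,"dy": -0.4,"dz": 0,"ax": 0,"ay": 0,"az": 0,"hand": 1},
    {"dx": 0,"dy": -0.4,"dz": 0,"ax": 0,"ay": 0,"az": 0,"hand": 1},
    {"dx": 0,"dy": -0.4,"dz": 0,"ax": 0,"ay": 0,"az": 0,"hand": 1}
  ]
}}

```text
clock: 5.55
eef_pos: [418.4, 151.6, 63.9]
tool_rot: [3.129, -0.001, 1.649]
force: [8.4, 0.5, 0.8]
width: 16.5
gripper_force: 59.8
```

Stop found (8 N reaction) with the TCP at (418.4,151.6). Release, rise and turn for the lid bar.

Request:
{"fn": "send_rows", "kwargs": {
  "series": [
    {"dx": 0,"dy": 0.4,"dz": 0,"ax": 0,"ay": 0,"az": 0,"hand": 0.8},
    {"dx": 0,"dy": 0.4,"dz": 0,"ax": 0,"ay": 0,"az": 0,"hand": 0.4},
    {"dx": 0,"dy": 0.4,"dz": 0,"ax": 0,"ay": 0,"az": 0,"hand": 0.4},
    {"dx": 0,"dy": 0.4,"dz": -4,"ax": 0,"ay": 0,"az": 0,"hand": 0.4},
    {"dx": 0,"dy": 0.4,"dz": -8,"ax": 0,"ay": 0,"az": 0,"hand": 0.4},
    {"dx": 0,"dy": 0.4,"dz": -12,"ax": 0,"ay": 0,"az": 0,"hand": 0.4},
    {"dx": 0,"dy": 0.4,"dz": -14,"ax": 0,"ay": 0,"az": -0.14,"hand": 0.4},
    {"dx": 0,"dy": 0.4,"dz": -14,"ax": 0,"ay": 0,"az": -0.28,"hand": 0.4},
    {"dx": 0,"dy": 0.4,"dz": -14,"ax": 0,"ay": 0,"az": -0.42,"hand": 0.4}
  ]
}}

```text
clock: 6.45
eef_pos: [415.7, 151.3, 203.2]
tool_rot: [3.14, -0.0, 2.076]
force: [-1.0, -0.7, -0.5]
width: 51.3
gripper_force: 0.0
```

Run:
```python
from h import *
delta(442.4,279.3,190,np.pi+0.08)
w=snap('wrist','w4.png');t=snap('top','t4.png')
print('hand-checks: front edge', [ray(t,q,0).round() for q in((352,272),(340,285))])
hsv=cv2.cvtColor(t['pixels'],cv2.COLOR_RGB2HSV)
m=cv2.inRange(hsv,(0,0,150),(180,60,255)); m[:190]=0;m[275:]=0;m[:,:300]=0;m[:,402:]=0
n,l,st,ce=cv2.connectedComponentsWithStats(m); i=1+np.argmax(st[1:,4]); print(st[i])
pts=np.argwhere(l==i)[:,::-1].astype(np.float32)
for q in cv2.approxPolyDP(cv2.convexHull(pts),6,True)[:,0]: print(q,ray(t,q,10).round())
```

```text
d cm [9.9  8.53 1.32] az -1.145 | eef [415.7 151.3 203.2] [ 3.14  -0.     2.076] t 6.5
hand-checks: front edge [array([ 275., -221.,    0.]), array([ 248., -166.,    0.])]
[ 314  198   79   70 2177]
[392. 235.] [ 342. -400.   10.]
[351. 267.] [ 287. -222.   10.]
[314. 225.] [ 475. -179.   10.]
[353. 198.] [ 525. -349.   10.]
```

View pics/t4.png

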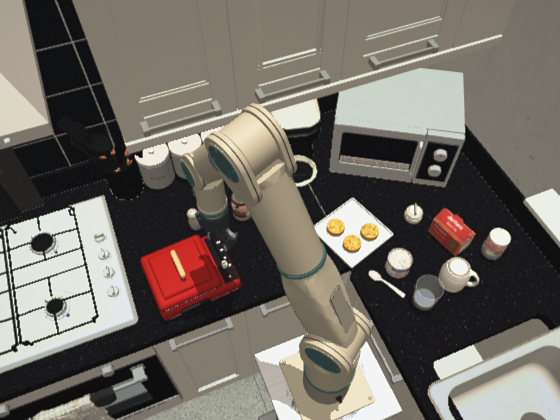

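The top view shows the arm clear, the lid with its bar at (178,264) and the knob at the off end. The tray has all 3 rounds and the worktop to its left is free.

Request:
{"fn": "send_rows", "kwargs": {
  "series": [
    {"dx": 1.2,"dy": 1,"dz": 0,"ax": 0,"ay": 0,"az": -0.145,"hand": 0.4},
    {"dx": 2.4,"dy": 2,"dz": 0,"ax": 0,"ay": 0,"az": -0.29,"hand": 0.4},
    {"dx": 3.6,"dy": 3,"dz": 0,"ax": 0,"ay": 0,"az": -0.43,"hand": 0.4},
    {"dx": 4.8,"dy": 4,"dz": 0,"ax": 0,"ay": 0,"az": -0.57,"hand": 0.4},
    {"dx": 6,"dy": 5,"dz": 0,"ax": 0,"ay": 0,"az": -0.71,"hand": 0.4},
    {"dx": 7.2,"dy": 6,"dz": 0,"ax": 0,"ay": 0,"az": -0.85,"hand": 0.4},
    {"dx": 8.4,"dy": 7.2,"dz": 0,"ax": 0,"ay": 0,"az": -1,"hand": 0.4},
    {"dx": 9.9,"dy": 8.5,"dz": 1.3,"ax": 0,"ay": 0,"az": -1.145,"hand": 0.4},
    {"dx": 9.9,"dy": 8.5,"dz": 1.3,"ax": 0,"ay": 0,"az": -1.145,"hand": 0.4},
    {"dx": 9.9,"dy": 8.5,"dz": 1.3,"ax": 0,"ay": 0,"az": -1.145,"hand": 0.4}
  ]
}}

```text
clock: 7.55
eef_pos: [442.4, 277.8, 188.6]
tool_rot: [-3.14, -0.002, -3.072]
force: [-0.4, -0.7, 0.1]
width: 51.3
gripper_force: 0.0
```

Run:
```python
from h import *
w=snap('wrist','w5.png'); hsv=cv2.cvtColor(w['pixels'],cv2.COLOR_RGB2HSV)
m=cv2.inRange(hsv,(12,50,120),(32,220,255))
n,l,st,ce=cv2.connectedComponentsWithStats(m)
for i in range(1,n):
    if st[i,4]>500:
        pts=np.argwhere(l==i)[:,::-1].astype(np.float32)
        b=np.array([ray(w,q,137)[:2] for q in cv2.boxPoints(cv2.minAreaRect(pts))])
        print(ce[i],st[i],b.round(1).tolist(),b.mean(0))
delta(442.4,279.3,112,np.pi+0.08)
t=snap('top'); print([ray(t,q,0).round() for q in((240,302),(225,298))])
```

```text
[278.39041831 224.07972828] [ 267  160   23  131 2797] [[393.7, 268.4], [392.7, 282.4], [486.1, 290.1], [487.3, 274.1]] [439.93522865 278.76383248]
d cm [0.01 0.19 7.7 ] az -0.011 | eef [442.7 277.4 189. ] [-3.140e+00 -1.000e-03 -3.073e+00] t 7.6
[array([313., 141.,  -0.]), array([343., 179.,   0.])]
```

View pics/w5.png

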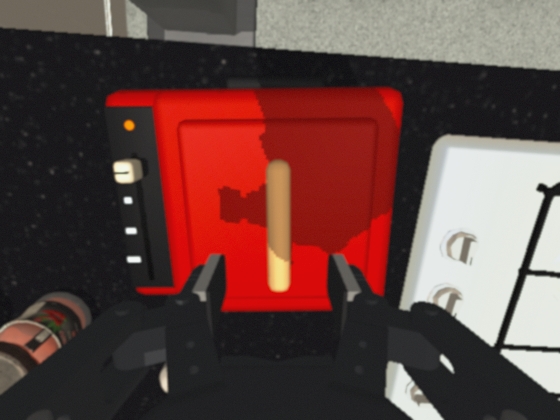

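The bar is at (278,224), between the fingers; its centre is about (440.5,279) at 0.082 rad. The knob covers the off dot at (128,171).

Request:
{"fn": "send_rows", "kwargs": {
  "series": [
    {"dx": 0.15,"dy": 0.2,"dz": 3,"ax": 0,"ay": 0,"az": -0.011,"hand": 0.4},
    {"dx": 0.15,"dy": 0.2,"dz": 6,"ax": 0,"ay": 0,"az": -0.011,"hand": 0.4},
    {"dx": 0.15,"dy": 0.2,"dz": 7.7,"ax": 0,"ay": 0,"az": -0.011,"hand": 0.4},
    {"dx": 0.15,"dy": 0.2,"dz": 7.7,"ax": 0,"ay": 0,"az": -0.011,"hand": 0.4},
    {"dx": 0.15,"dy": 0.2,"dz": 7.7,"ax": 0,"ay": 0,"az": -0.011,"hand": 0.7},
    {"dx": 0.15,"dy": 0.2,"dz": 7.7,"ax": 0,"ay": 0,"az": -0.011,"hand": 1},
    {"dx": 0.15,"dy": 0.2,"dz": 7.7,"ax": 0,"ay": 0,"az": -0.011,"hand": 1},
    {"dx": 0.15,"dy": 0.2,"dz": 7.7,"ax": 0,"ay": 0,"az": -0.011,"hand": 1},
    {"dx": 0.15,"dy": 0.2,"dz": 7.7,"ax": 0,"ay": 0,"az": -0.011,"hand": 1}
  ]
}}

```text
clock: 8.55
eef_pos: [442.3, 280.7, 113.8]
tool_rot: [3.141, 0.002, -3.058]
force: [-0.4, -1.6, 6.7]
width: 15.2
gripper_force: 59.8
```

Request:
{"fn": "send_rows", "kwargs": {
  "series": [
    {"dx": 0,"dy": 0,"dz": -1,"ax": 0,"ay": 0,"az": 0,"hand": 1},
    {"dx": 0,"dy": 0,"dz": -2.5,"ax": 0,"ay": 0,"az": 0,"hand": 1},
    {"dx": 0,"dy": 0,"dz": -4.2,"ax": 0,"ay": 0,"az": 0,"hand": 1},
    {"dx": 0,"dy": 0,"dz": -5.5,"ax": 0,"ay": 0,"az": 0,"hand": 1},
    {"dx": 0,"dy": 0,"dz": -5.5,"ax": 0,"ay": 0,"az": 0,"hand": 1}
  ]
}}

```text
clock: 9.05
eef_pos: [442.4, 281.2, 169.3]
tool_rot: [3.14, 0.003, -3.058]
force: [0.5, 0.5, -4.1]
width: 14.6
gripper_force: 58.9
```

Request:
{"fn": "send_rows", "kwargs": {
  "series": [
    {"dx": 0.1,"dy": -1.5,"dz": 0,"ax": 0,"ay": 0,"az": 0,"hand": 1},
    {"dx": 0.4,"dy": -4.5,"dz": 0,"ax": 0,"ay": 0,"az": 0,"hand": 1},
    {"dx": 0.7,"dy": -8,"dz": 0,"ax": 0,"ay": 0,"az": 0,"hand": 1},
    {"dx": 1,"dy": -11.5,"dz": 0,"ax": 0,"ay": 0,"az": 0,"hand": 1},
    {"dx": 1.4,"dy": -15,"dz": 0,"ax": 0,"ay": 0,"az": 0,"hand": 1},
    {"dx": 1.7,"dy": -18.5,"dz": 0,"ax": 0,"ay": 0,"az": 0,"hand": 1},
    {"dx": 2,"dy": -22,"dz": 0,"ax": 0,"ay": 0,"az": 0,"hand": 1},
    {"dx": 2.3,"dy": -25,"dz": 0,"ax": 0,"ay": 0,"az": 0,"hand": 1},
    {"dx": 2.4,"dy": -26.5,"dz": 0,"ax": 0,"ay": 0,"az": 0,"hand": 1},
    {"dx": 2.4,"dy": -26.5,"dz": 0,"ax": 0,"ay": 0,"az": 0,"hand": 1}
  ]
}}

```text
clock: 10.05
eef_pos: [438.3, 10.6, 166.6]
tool_rot: [-3.14, -0.003, -3.063]
force: [0.2, -0.0, -3.3]
width: 14.9
gripper_force: 59.0
```

Request:
{"fn": "send_rows", "kwargs": {
  "series": [
    {"dx": 0,"dy": 0,"dz": 2.5,"ax": 0,"ay": 0,"az": 0,"hand": 1},
    {"dx": 0,"dy": 0,"dz": 5.5,"ax": 0,"ay": 0,"az": 0,"hand": 1},
    {"dx": 0,"dy": 0,"dz": 8.5,"ax": 0,"ay": 0,"az": 0,"hand": 1},
    {"dx": 0,"dy": 0,"dz": 10.2,"ax": 0,"ay": 0,"az": 0,"hand": 1},
    {"dx": 0,"dy": 0,"dz": 10.8,"ax": 0,"ay": 0,"az": 0,"hand": 1},
    {"dx": 0,"dy": 0,"dz": 11.2,"ax": 0,"ay": 0,"az": 0,"hand": 1},
    {"dx": 0,"dy": 0,"dz": 11.3,"ax": 0,"ay": 0,"az": 0,"hand": 1}
  ]
}}

```text
clock: 10.75
eef_pos: [440.0, 14.7, 54.4]
tool_rot: [3.141, 0.0, -3.057]
force: [-0.1, -0.4, -2.6]
width: 14.8
gripper_force: 58.8
```

Request:
{"fn": "send_rows", "kwargs": {
  "series": [
    {"dx": 0,"dy": 0,"dz": 0.15,"ax": 0,"ay": 0,"az": 0,"hand": 1},
    {"dx": 0,"dy": 0,"dz": 0.15,"ax": 0,"ay": 0,"az": 0,"hand": 0.7},
    {"dx": 0,"dy": 0,"dz": 0.15,"ax": 0,"ay": 0,"az": 0,"hand": 0.4},
    {"dx": 0,"dy": 0,"dz": 0.15,"ax": 0,"ay": 0,"az": 0,"hand": 0.4},
    {"dx": 0,"dy": 0,"dz": 0.15,"ax": 0,"ay": 0,"az": 0,"hand": 0.4},
    {"dx": 0,"dy": 0,"dz": -4,"ax": 0,"ay": 0,"az": 0,"hand": 0.4},
    {"dx": 0,"dy": 0,"dz": -8,"ax": 0,"ay": 0,"az": 0,"hand": 0.4},
    {"dx": 0,"dy": 0,"dz": -12,"ax": 0,"ay": 0,"az": 0,"hand": 0},
    {"dx": 0,"dy": 0,"dz": -16,"ax": 0,"ay": 0,"az": 0,"hand": 0}
  ]
}}

```text
clock: 11.65
eef_pos: [439.4, 14.4, 216.0]
tool_rot: [3.142, -0.0, -3.057]
force: [1.1, 0.9, 0.1]
width: 78.3
gripper_force: 0.0
```

Run:
```python
from h import *
for n in('top','scene'):
    im=snap(n,n+'6.png')
    hsv=cv2.cvtColor(im['pixels'],cv2.COLOR_RGB2HSV)
    m=cv2.inRange(hsv,(10,130,120),(28,255,255))
    k,l,st,ce=cv2.connectedComponentsWithStats(m)
    for i in range(1,k):
        if st[i,4]>80 and ce[i][0]>120: print(n,ce[i].round(1),st[i],ray(im,ce[i],24).round(1))
delta(400,-240,220,-3.057+0.5)
```

```text
top [369.  231.5] [361 224  17  16 215] [ 376.1 -330.8   24. ]
scene [250.5 202.8] [238 193  27  20 163] [457.5  46.6  24. ]
scene [304.9 268.8] [295 260  20  19 292] [ 438.6 -244.3   24. ]
scene [288.4 289.4] [279 280  20  20 327] [ 362.9 -266.3   24. ]
scene [311.2 305.4] [301 295  21  21 348] [ 381.1 -338.7   24. ]
d cm [  6.42 -25.02  -0.11] az -0.501 | eef [443.1  14.7 218.9] [-3.142  0.01  -3.058] t 11.8
```

View pics/scene6.png

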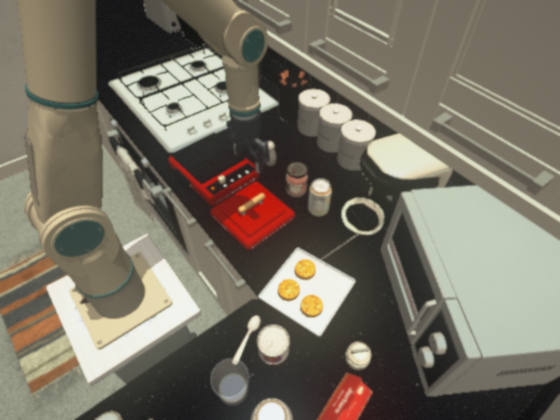

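The scene view shows the lid standing flat on the worktop at (250,213) with bystanders untouched and the three rounds still on the tray. I'll go above the tray.

Run:
```python
from h import *
delta(425,-255,215,0.646)
```

```text
d cm [  4.06 -26.72   0.39] az 2.579 | eef [443.1  14.7 218.9] [-3.142  0.01  -3.058] t 11.8
```

Request:
{"fn": "send_rows", "kwargs": {
  "series": [
    {"dx": 0.4,"dy": -2.5,"dz": 0,"ax": 0,"ay": 0,"az": 0.14,"hand": 0},
    {"dx": 0.8,"dy": -5,"dz": 0,"ax": 0,"ay": 0,"az": 0.28,"hand": 0},
    {"dx": 1.2,"dy": -8,"dz": 0,"ax": 0,"ay": 0,"az": 0.42,"hand": 0},
    {"dx": 1.6,"dy": -11,"dz": 0,"ax": 0,"ay": 0,"az": 0.56,"hand": 0},
    {"dx": 2,"dy": -14,"dz": 0,"ax": 0,"ay": 0,"az": 0.7,"hand": 0},
    {"dx": 2.4,"dy": -17,"dz": 0,"ax": 0,"ay": 0,"az": 0.84,"hand": 0},
    {"dx": 2.8,"dy": -20,"dz": 0,"ax": 0,"ay": 0,"az": 0.98,"hand": 0},
    {"dx": 3.2,"dy": -23,"dz": 0,"ax": 0,"ay": 0,"az": 1.12,"hand": 0},
    {"dx": 3.6,"dy": -25,"dz": 0,"ax": 0,"ay": 0,"az": 1.26,"hand": 0},
    {"dx": 4,"dy": -26.7,"dz": 0.4,"ax": 0,"ay": 0,"az": 1.4,"hand": 0}
  ]
}}

```text
clock: 12.75
eef_pos: [422.0, -256.6, 210.0]
tool_rot: [-3.141, 0.001, 1.819]
force: [-0.0, -0.3, 1.2]
width: 85.3
gripper_force: 0.0
```

Request:
{"fn": "send_rows", "kwargs": {
  "series": [
    {"dx": 0,"dy": 0,"dz": 0,"ax": 0,"ay": 0,"az": 0.14,"hand": 0},
    {"dx": 0,"dy": 0,"dz": 0,"ax": 0,"ay": 0,"az": 0.28,"hand": 0},
    {"dx": 0,"dy": 0,"dz": 0,"ax": 0,"ay": 0,"az": 0.42,"hand": 0},
    {"dx": 0,"dy": 0,"dz": 0,"ax": 0,"ay": 0,"az": 0.56,"hand": 0},
    {"dx": 0,"dy": 0,"dz": 0,"ax": 0,"ay": 0,"az": 0.7,"hand": 0},
    {"dx": 0,"dy": 0,"dz": 0,"ax": 0,"ay": 0,"az": 0.84,"hand": 0},
    {"dx": 0,"dy": 0,"dz": 0,"ax": 0,"ay": 0,"az": 0.98,"hand": 0},
    {"dx": 0,"dy": 0,"dz": 0,"ax": 0,"ay": 0,"az": 1.12,"hand": 0},
    {"dx": 0,"dy": 0,"dz": 0,"ax": 0,"ay": 0,"az": 1.18,"hand": 0},
    {"dx": 0,"dy": 0,"dz": 0,"ax": 0,"ay": 0,"az": 1.18,"hand": 0}
  ]
}}

```text
clock: 13.75
eef_pos: [422.0, -254.7, 209.7]
tool_rot: [-3.141, 0.001, 0.646]
force: [-0.3, 0.4, -0.1]
width: 85.4
gripper_force: 0.0
```

```bash
cat >> h.py <<'E'
def rounds(w,top=26):
    hsv=cv2.cvtColor(w['pixels'],cv2.COLOR_RGB2HSV)
    m=cv2.inRange(hsv,(8,110,90),(28,255,255)); m=cv2.morphologyEx(m,cv2.MORPH_CLOSE,np.ones((7,7)))
    n,l,st,ce=cv2.connectedComponentsWithStats(m)
    for i in range(1,n):
        if st[i,4]>400:
            c=cv2.findContours((l==i).astype(np.uint8),cv2.RETR_EXTERNAL,cv2.CHAIN_APPROX_NONE)[0][0][:,0]
            P=np.array([ray(w,q,top-6)[:2] for q in c],np.float32); (x,y),r=cv2.minEnclosingCircle(P)
            print(st[i],'centroid ray',ray(w,ce[i],top-5).round(1),'circle',round(x,1),round(y,1),'r',round(r,1))
E
python3 - <<'E'
from h import *
w=snap('wrist','w7.png'); rounds(w); delta(436,-240,120,0.646)
E
```

```text
[   0    0   33   45 1104] centroid ray [401.8  47.   21. ] circle 401.2 44.4 r 27.0
[ 250  139   54   54 2273] centroid ray [ 442.4 -239.2   21. ] circle 441.7 -239.6 r 29.8
[ 228  204   49   50 1968] centroid ray [ 366.8 -260.9   21. ] circle 365.9 -261.2 r 31.0
[ 287  227   49   50 1896] centroid ray [ 385.4 -333.7   21. ] circle 384.6 -334.4 r 31.9
d cm [ 2.   -0.33  8.97] az 0.001 | eef [ 422.  -254.7  209.7] [-3.141e+00  1.000e-03  6.470e-01] t 13.8
```

View pics/w7.png

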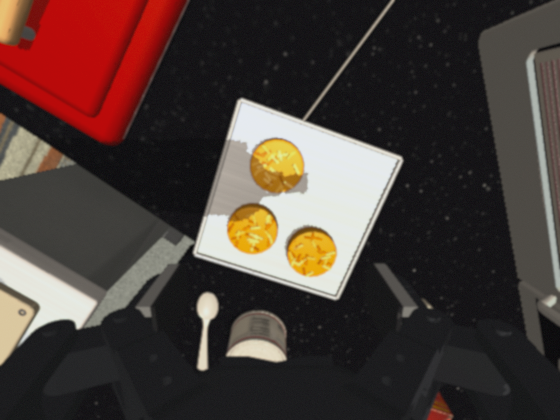

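The wrist view shows A (277,165), C (252,229) and B (312,252) on the tray, all with measured radius about 30 mm as specified. The timer and spoon lie just below. I'll grasp A.

Request:
{"fn": "send_rows", "kwargs": {
  "series": [
    {"dx": 2.5,"dy": 0,"dz": 4,"ax": 0,"ay": 0,"az": 0,"hand": 0},
    {"dx": 2.5,"dy": 0,"dz": 8,"ax": 0,"ay": 0,"az": 0,"hand": 0},
    {"dx": 2.5,"dy": 0,"dz": 12,"ax": 0,"ay": 0,"az": 0,"hand": 0},
    {"dx": 2.5,"dy": 0,"dz": 16,"ax": 0,"ay": 0,"az": 0,"hand": 0},
    {"dx": 2.5,"dy": 0,"dz": 18.5,"ax": 0,"ay": 0,"az": 0,"hand": 0},
    {"dx": 2.5,"dy": 0,"dz": 20,"ax": 0,"ay": 0,"az": 0,"hand": 0},
    {"dx": 2.5,"dy": 0,"dz": 20.1,"ax": 0,"ay": 0,"az": 0,"hand": 0},
    {"dx": 2.5,"dy": 0,"dz": 20.1,"ax": 0,"ay": 0,"az": 0,"hand": 0.4},
    {"dx": 2.5,"dy": 0,"dz": 20.1,"ax": 0,"ay": 0,"az": 0,"hand": 1},
    {"dx": 2.5,"dy": 0,"dz": 20.1,"ax": 0,"ay": 0,"az": 0,"hand": 1}
  ]
}}

```text
clock: 14.8
eef_pos: [442.9, -240.4, 11.0]
tool_rot: [3.14, -0.001, 0.646]
force: [-2.0, -0.9, 7.1]
width: 56.7
gripper_force: 62.5
```

Request:
{"fn": "send_rows", "kwargs": {
  "series": [
    {"dx": 0,"dy": 0,"dz": 0,"ax": 0,"ay": 0,"az": 0,"hand": 1},
    {"dx": 0,"dy": 0,"dz": 0,"ax": 0,"ay": 0,"az": 0,"hand": 1}
  ]
}}

```text
clock: 15.0
eef_pos: [442.9, -240.4, 11.0]
tool_rot: [3.14, -0.001, 0.646]
force: [-1.8, 0.5, 5.9]
width: 56.8
gripper_force: 62.5
```

Request:
{"fn": "send_rows", "kwargs": {
  "series": [
    {"dx": 0,"dy": 0,"dz": -2,"ax": 0,"ay": 0,"az": 0,"hand": 1},
    {"dx": 0,"dy": 0,"dz": -6,"ax": 0,"ay": 0,"az": 0,"hand": 1},
    {"dx": 0,"dy": 0,"dz": -10,"ax": 0,"ay": 0,"az": -0.1,"hand": 1},
    {"dx": 1,"dy": -1.4,"dz": -14,"ax": 0,"ay": 0,"az": -0.2,"hand": 1},
    {"dx": 3,"dy": -4,"dz": -18,"ax": 0,"ay": 0,"az": -0.33,"hand": 1},
    {"dx": 5.4,"dy": -7.2,"dz": -22,"ax": 0,"ay": 0,"az": -0.46,"hand": 1},
    {"dx": 7.8,"dy": -10.4,"dz": -22,"ax": 0,"ay": 0,"az": -0.6,"hand": 1},
    {"dx": 10.2,"dy": -13.6,"dz": -22,"ax": 0,"ay": 0,"az": -0.73,"hand": 1},
    {"dx": 12.6,"dy": -16.8,"dz": -22,"ax": 0,"ay": 0,"az": -0.86,"hand": 1},
    {"dx": 15,"dy": -20,"dz": -22,"ax": 0,"ay": 0,"az": -1,"hand": 1}
  ]
}}

```text
clock: 16.0
eef_pos: [441.6, 11.8, 230.6]
tool_rot: [3.139, -0.0, 1.652]
force: [0.3, -0.3, -0.8]
width: 56.8
gripper_force: 64.6
```

Run:
```python
from h import *
delta(441,250,233,2.44); print(read_state()['width'])
```

```text
d cm [23.75  1.87 -0.24] az -0.788 | eef [441.6  11.8 230.6] [ 3.139 -0.     1.652] t 16.0
56.81647365417088
```

Request:
{"fn": "send_rows", "kwargs": {
  "series": [
    {"dx": 3.5,"dy": 0.3,"dz": 0,"ax": 0,"ay": 0,"az": -0.1,"hand": 1},
    {"dx": 7,"dy": 0.6,"dz": 0,"ax": 0,"ay": 0,"az": -0.2,"hand": 1},
    {"dx": 10.5,"dy": 0.9,"dz": 0,"ax": 0,"ay": 0,"az": -0.3,"hand": 1},
    {"dx": 14,"dy": 1.2,"dz": 0,"ax": 0,"ay": 0,"az": -0.4,"hand": 1},
    {"dx": 17.5,"dy": 1.4,"dz": 0,"ax": 0,"ay": 0,"az": -0.52,"hand": 1},
    {"dx": 20.5,"dy": 1.6,"dz": 0,"ax": 0,"ay": 0,"az": -0.64,"hand": 1},
    {"dx": 23,"dy": 1.9,"dz": 0,"ax": 0,"ay": 0,"az": -0.76,"hand": 1},
    {"dx": 23.7,"dy": 1.9,"dz": 0,"ax": 0,"ay": 0,"az": -0.79,"hand": 1},
    {"dx": 23.7,"dy": 1.9,"dz": 0,"ax": 0,"ay": 0,"az": -0.79,"hand": 1},
    {"dx": 23.7,"dy": 1.9,"dz": 0,"ax": 0,"ay": 0,"az": -0.79,"hand": 1}
  ]
}}

```text
clock: 17.0
eef_pos: [443.0, 246.0, 229.6]
tool_rot: [-3.141, 0.001, 2.432]
force: [-1.2, -0.6, -1.5]
width: 56.9
gripper_force: 64.6
```

Run:
```python
from h import *
w=snap('wrist','w8.png'); s=read_state(); print(s['eef_pos'],s['width'])
for x in(-41,41):
  for y in(-41,41):
    a=.083; print(x,y,proj(w,(441.5+x*np.cos(a)-y*np.sin(a),279.5+x*np.sin(a)+y*np.cos(a),70)).round())
```

```text
[443.12706151 245.83524239 229.5560042 ] 56.97001273942167
-41 -41 [243. 173.]
-41 41 [302. 112.]
41 -41 [300. 227.]
41 41 [359. 172.]
```

View pics/w8.png

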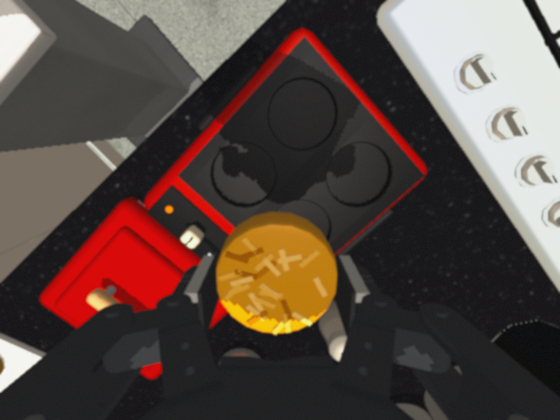

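The view shows three hollows at (302,113), (244,173) and (359,173), matching my predictions within 1 px, so the plate pose is confirmed. The round is held at about (277,277).

Run:
```python
from h import *
w=snap('wrist'); hsv=cv2.cvtColor(w['pixels'],cv2.COLOR_RGB2HSV)
m=cv2.inRange(hsv,(8,110,90),(28,255,255)); m[:200]=0; m[:,:205]=0;m[:,345:]=0
m=cv2.morphologyEx(m,cv2.MORPH_CLOSE,np.ones((9,9)))
n,l,st,ce=cv2.connectedComponentsWithStats(m); i=1+np.argmax(st[1:,4]); print(st[i],ce[i])
s=read_state();p=s['eef_pos']
q=(ce[i][0],ce[i][1]); zt=p[2]+9
print('round centre - tcp in tool',(rot(s['tool_rot'][2]).T@(ray(w,q,zt)-p)).round(1),(rot(s['tool_rot'][2]).T@(ray(w,(277,277),zt+6)-p)).round(1))
delta(479,323.8,67,2.44)
```

```text
[  216   212   122   124 11872] [276.20552561 273.41863208]
round centre - tcp in tool [ 1.3 -0.3 -9. ] [  2.7   0.1 -15. ]
d cm [ 2.35  8.24 16.25] az -0.008 | eef [443.2 245.9 229.5] [-3.141e+00  1.000e-03  2.432e+00] t 17.1
```

Request:
{"fn": "send_rows", "kwargs": {
  "series": [
    {"dx": 0.8,"dy": 2.7,"dz": 3,"ax": 0,"ay": 0,"az": 0,"hand": 1},
    {"dx": 1.6,"dy": 5.5,"dz": 6,"ax": 0,"ay": 0,"az": 0,"hand": 1},
    {"dx": 2.3,"dy": 8.2,"dz": 9,"ax": 0,"ay": 0,"az": 0,"hand": 1},
    {"dx": 2.3,"dy": 8.2,"dz": 11,"ax": 0,"ay": 0,"az": 0,"hand": 1},
    {"dx": 2.3,"dy": 8.2,"dz": 13,"ax": 0,"ay": 0,"az": 0,"hand": 1},
    {"dx": 2.3,"dy": 8.2,"dz": 13,"ax": 0,"ay": 0,"az": 0,"hand": 1},
    {"dx": 2.3,"dy": 8.2,"dz": 13,"ax": 0,"ay": 0,"az": 0,"hand": 1}
  ]
}}

```text
clock: 17.8
eef_pos: [479.1, 324.1, 99.5]
tool_rot: [-3.141, 0.0, 2.434]
force: [-0.1, 0.7, -0.2]
width: 57.2
gripper_force: 64.5
```

Run:
```python
from h import *
delta(479,323.8,67,2.44)
```

```text
d cm [-0.01 -0.02  3.25] az -0.006 | eef [479.1 324.1  99.5] [-3.141  0.     2.434] t 17.8
```

Request:
{"fn": "send_rows", "kwargs": {
  "series": [
    {"dx": -0.08,"dy": 0,"dz": 1,"ax": 0,"ay": 0,"az": 0,"hand": 1},
    {"dx": -0.08,"dy": 0,"dz": 2,"ax": 0,"ay": 0,"az": 0,"hand": 1},
    {"dx": -0.08,"dy": 0,"dz": 2.6,"ax": 0,"ay": 0,"az": 0,"hand": 1},
    {"dx": -0.08,"dy": 0,"dz": 3.1,"ax": 0,"ay": 0,"az": 0,"hand": 1},
    {"dx": -0.08,"dy": 0,"dz": 3.1,"ax": 0,"ay": 0,"az": 0,"hand": 1}
  ]
}}

```text
clock: 18.3
eef_pos: [479.5, 324.3, 67.7]
tool_rot: [-3.141, 0.0, 2.436]
force: [1.7, -0.4, -0.7]
width: 56.9
gripper_force: 64.5
```

It went 9 mm below the rim without resistance. Release and rise.

Request:
{"fn": "send_rows", "kwargs": {
  "series": [
    {"dx": 0,"dy": 0,"dz": 0,"ax": 0,"ay": 0,"az": 0,"hand": 0.2},
    {"dx": 0,"dy": 0,"dz": 0,"ax": 0,"ay": 0,"az": 0,"hand": 0},
    {"dx": 0,"dy": 0,"dz": 0,"ax": 0,"ay": 0,"az": 0,"hand": 0},
    {"dx": 0,"dy": 0,"dz": -3,"ax": 0,"ay": 0,"az": 0,"hand": 0},
    {"dx": 0,"dy": 0,"dz": -7,"ax": 0,"ay": 0,"az": 0,"hand": 0},
    {"dx": 0,"dy": 0,"dz": -11,"ax": 0,"ay": 0,"az": 0,"hand": 0},
    {"dx": 0,"dy": 0,"dz": -15,"ax": 0,"ay": 0,"az": 0,"hand": 0},
    {"dx": 0,"dy": 0,"dz": -16,"ax": 0,"ay": 0,"az": 0,"hand": 0}
  ]
}}

```text
clock: 19.1
eef_pos: [481.4, 326.1, 233.2]
tool_rot: [3.133, 0.002, 2.436]
force: [0.7, -0.0, -0.6]
width: 85.4
gripper_force: 0.0
```

Run:
```python
from h import *
w=snap('wrist','w9.png'); rounds(w,82)
t=snap('top'); rounds2=None
for n in('top','scene'):
    im=snap(n); hsv=cv2.cvtColor(im['pixels'],cv2.COLOR_RGB2HSV)
    k,l,st,ce=cv2.connectedComponentsWithStats(cv2.inRange(hsv,(10,130,120),(28,255,255)))
    for i in range(1,k):
        if st[i,4]>80 and ce[i][0]>120: print(n,ce[i].round(1),st[i],ray(im,ce[i],24).round(1))
delta(425,-250,225,1.83)
```

```text
[ 242  165   61   61 2880] centroid ray [479.2 323.8  77. ] circle 480.1 323.2 r 31.5
[ 13 305  39  27 590] centroid ray [409.  20.  77.] circle 411.9 18.7 r 21.3
top [369.  231.5] [361 224  17  16 213] [ 376.  -330.5   24. ]
top [351.4 243.4] [343 235  18  17 223] [ 357.3 -257.3   24. ]
top [162.7 266.3] [153 257  20  19 289] [508.6 325.8  24. ]
scene [209.8 142.1] [201 135  18  15 196] [507.1 378.1  24. ]
scene [251.5 202.4] [239 193  26  20 160] [461.1  46.5  24. ]
scene [288.4 289.3] [279 280  20  20 325] [ 363.  -266.2   24. ]
scene [311.2 305.3] [301 295  21  21 349] [ 381.1 -338.7   24. ]
d cm [-33.17 -47.18   0.23] az 0.606 | eef [478.4 324.3 227.3] [-3.140e+00 -1.000e-03  2.436e+00] t 19.3
```

Round A is seated at (479.2,323.8), the hollow's centre, and B and C have not moved. Next is B.

Request:
{"fn": "send_rows", "kwargs": {
  "series": [
    {"dx": -1.8,"dy": -2.8,"dz": 0,"ax": 0,"ay": 0,"az": 0.05,"hand": 0},
    {"dx": -4.4,"dy": -7,"dz": 0,"ax": 0,"ay": 0,"az": 0.1,"hand": 0},
    {"dx": -7,"dy": -11.1,"dz": 0,"ax": 0,"ay": 0,"az": 0.16,"hand": 0},
    {"dx": -9.6,"dy": -15.2,"dz": 0,"ax": 0,"ay": 0,"az": 0.22,"hand": 0},
    {"dx": -12.2,"dy": -19.3,"dz": 0,"ax": 0,"ay": 0,"az": 0.28,"hand": 0},
    {"dx": -14.8,"dy": -23.4,"dz": 0,"ax": 0,"ay": 0,"az": 0.34,"hand": 0},
    {"dx": -17.4,"dy": -27.5,"dz": 0,"ax": 0,"ay": 0,"az": 0.4,"hand": 0},
    {"dx": -20,"dy": -31.6,"dz": 0,"ax": 0,"ay": 0,"az": 0.46,"hand": 0},
    {"dx": -22.6,"dy": -35.7,"dz": 0,"ax": 0,"ay": 0,"az": 0.53,"hand": 0},
    {"dx": -25,"dy": -39.5,"dz": 0,"ax": 0,"ay": 0,"az": 0.6,"hand": 0}
  ]
}}

```text
clock: 20.3
eef_pos: [411.5, -139.9, 226.8]
tool_rot: [-3.138, -0.001, 1.832]
force: [0.8, 0.1, -0.0]
width: 85.6
gripper_force: 0.0
```

Run:
```python
from h import *
delta(385,-330,170,1.83)
```

```text
d cm [-17.68  -7.47   5.68] az 0.002 | eef [ 411.5 -139.9  226.8] [-3.138e+00 -1.000e-03  1.832e+00] t 20.3
```

Request:
{"fn": "send_rows", "kwargs": {
  "series": [
    {"dx": -4.2,"dy": -1.8,"dz": 1,"ax": 0,"ay": 0,"az": 0,"hand": 0},
    {"dx": -8.4,"dy": -3.6,"dz": 2,"ax": 0,"ay": 0,"az": 0,"hand": 0},
    {"dx": -12.6,"dy": -5.4,"dz": 3,"ax": 0,"ay": 0,"az": 0,"hand": 0},
    {"dx": -16,"dy": -6.8,"dz": 4,"ax": 0,"ay": 0,"az": 0,"hand": 0},
    {"dx": -17.5,"dy": -7.4,"dz": 5.6,"ax": 0,"ay": 0,"az": 0,"hand": 0},
    {"dx": -17.5,"dy": -7.4,"dz": 5.6,"ax": 0,"ay": 0,"az": 0,"hand": 0},
    {"dx": -17.5,"dy": -7.4,"dz": 5.6,"ax": 0,"ay": 0,"az": 0,"hand": 0}
  ]
}}

```text
clock: 21.0
eef_pos: [386.7, -325.2, 170.7]
tool_rot: [-3.139, -0.004, 1.835]
force: [0.3, -0.1, 0.1]
width: 85.2
gripper_force: 0.0
```

Run:
```python
from h import *
w=snap('wrist','w10.png'); rounds(w); delta(385,-334,10,1.83)
for z in(0,30,55): print(proj(w,(331,-348,z)).round(),ray(w,(260,340),z).round())
```

```text
[ 242   95   63   65 3239] centroid ray [ 365.5 -260.7   21. ] circle 365.9 -261.3 r 29.7
[ 243  176   59   59 2669] centroid ray [ 384.  -333.8   21. ] circle 384.1 -334.8 r 30.3
d cm [-0.82 -0.47 16.14] az 0.007 | eef [ 387.4 -324.8  171.4] [-3.140e+00 -3.000e-03  1.837e+00] t 21.1
[221. 200.] [ 416. -510.    0.]
[215. 207.] [ 411. -486.   30.]
[210. 215.] [ 407. -465.   55.]
```

View pics/w10.png

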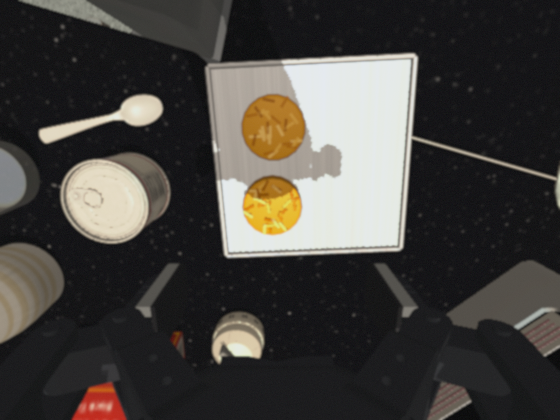

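The view shows B at (272,206) and C at (273,127), with the tray rim on the left near column 218. The tin and timer are well clear of the fingers.

Request:
{"fn": "send_rows", "kwargs": {
  "series": [
    {"dx": -0.83,"dy": -0.58,"dz": 4,"ax": 0,"ay": 0,"az": 0,"hand": 0},
    {"dx": -0.83,"dy": -0.58,"dz": 8,"ax": 0,"ay": 0,"az": 0,"hand": 0},
    {"dx": -0.83,"dy": -0.58,"dz": 12,"ax": 0,"ay": 0,"az": 0,"hand": 0},
    {"dx": -0.83,"dy": -0.58,"dz": 15,"ax": 0,"ay": 0,"az": 0,"hand": 0},
    {"dx": -0.83,"dy": -0.58,"dz": 16,"ax": 0,"ay": 0,"az": 0,"hand": 0},
    {"dx": -0.83,"dy": -0.58,"dz": 16,"ax": 0,"ay": 0,"az": 0,"hand": 0},
    {"dx": -0.83,"dy": -0.58,"dz": 16,"ax": 0,"ay": 0,"az": 0,"hand": 0.4},
    {"dx": -0.83,"dy": -0.58,"dz": 16,"ax": 0,"ay": 0,"az": 0,"hand": 1},
    {"dx": -0.83,"dy": -0.58,"dz": 16,"ax": 0,"ay": 0,"az": 0,"hand": 1},
    {"dx": -0.83,"dy": -0.58,"dz": 16,"ax": 0,"ay": 0,"az": 0,"hand": 1}
  ]
}}

```text
clock: 22.05
eef_pos: [385.5, -336.6, 14.9]
tool_rot: [3.139, 0.002, 1.836]
force: [-0.5, 1.7, 11.0]
width: 56.6
gripper_force: 61.0
```

It sits a bit high and off to one side, so I'll regrip lower.

Request:
{"fn": "send_rows", "kwargs": {
  "series": [
    {"dx": 0,"dy": 0,"dz": 0,"ax": 0,"ay": 0,"az": 0,"hand": 0.1},
    {"dx": 0,"dy": 0,"dz": 0,"ax": 0,"ay": 0,"az": 0,"hand": 0},
    {"dx": 0,"dy": 0,"dz": 0,"ax": 0,"ay": 0,"az": 0,"hand": 0},
    {"dx": 0,"dy": 0,"dz": 0,"ax": 0,"ay": 0,"az": 0,"hand": 0}
  ]
}}

```text
clock: 22.45
eef_pos: [384.4, -336.0, 12.4]
tool_rot: [3.141, 0.0, 1.836]
force: [-0.2, 1.1, 0.5]
width: 85.4
gripper_force: 0.0
```

Request:
{"fn": "send_rows", "kwargs": {
  "series": [
    {"dx": 0.15,"dy": 0.05,"dz": 0.3,"ax": 0,"ay": 0,"az": 0,"hand": 0},
    {"dx": 0.15,"dy": 0.05,"dz": 0.4,"ax": 0,"ay": 0,"az": 0,"hand": 0},
    {"dx": 0.15,"dy": 0.05,"dz": 0.4,"ax": 0,"ay": 0,"az": 0,"hand": 0.5},
    {"dx": 0.15,"dy": 0.05,"dz": 0.4,"ax": 0,"ay": 0,"az": 0,"hand": 1},
    {"dx": 0.15,"dy": 0.05,"dz": 0.4,"ax": 0,"ay": 0,"az": 0,"hand": 1},
    {"dx": 0.15,"dy": 0.05,"dz": 0.4,"ax": 0,"ay": 0,"az": 0,"hand": 1},
    {"dx": 0.15,"dy": 0.05,"dz": 0.4,"ax": 0,"ay": 0,"az": 0,"hand": 1}
  ]
}}

```text
clock: 23.15
eef_pos: [384.3, -334.4, 8.9]
tool_rot: [3.141, -0.0, 1.836]
force: [-1.6, 1.8, 7.3]
width: 57.4
gripper_force: 62.3
```

Request:
{"fn": "send_rows", "kwargs": {
  "series": [
    {"dx": 0,"dy": 0,"dz": -2,"ax": 0,"ay": 0,"az": 0,"hand": 1},
    {"dx": 0,"dy": 0,"dz": -6,"ax": 0,"ay": 0,"az": 0,"hand": 1},
    {"dx": 0.5,"dy": 0,"dz": -10,"ax": 0,"ay": 0,"az": 0,"hand": 1},
    {"dx": 2.5,"dy": 0.7,"dz": -14,"ax": 0,"ay": 0,"az": -0.05,"hand": 1},
    {"dx": 6,"dy": 1.8,"dz": -17,"ax": 0,"ay": 0,"az": -0.1,"hand": 1},
    {"dx": 10,"dy": 2.9,"dz": -18,"ax": 0,"ay": 0,"az": -0.15,"hand": 1},
    {"dx": 14,"dy": 4.1,"dz": -18,"ax": 0,"ay": 0,"az": -0.2,"hand": 1},
    {"dx": 18,"dy": 5.3,"dz": -18,"ax": 0,"ay": 0,"az": -0.25,"hand": 1},
    {"dx": 22,"dy": 6.4,"dz": -18,"ax": 0,"ay": 0,"az": -0.3,"hand": 1},
    {"dx": 26,"dy": 7.6,"dz": -18,"ax": 0,"ay": 0,"az": -0.35,"hand": 1}
  ]
}}

```text
clock: 24.15
eef_pos: [389.3, -62.0, 188.5]
tool_rot: [3.141, 0.0, 2.187]
force: [0.6, 0.4, -1.7]
width: 57.0
gripper_force: 64.5
```

Run:
```python
from h import *
delta(397.2,317,190,2.44); print(read_state()['width'])
```

```text
d cm [30.46 22.56 -0.15] az -0.253 | eef [389.3 -62.  188.5] [3.141 0.    2.187] t 24.1
56.96821854045665
```

Request:
{"fn": "send_rows", "kwargs": {
  "series": [
    {"dx": 2,"dy": 3.5,"dz": 0,"ax": 0,"ay": 0,"az": -0.03,"hand": 1},
    {"dx": 5,"dy": 6.5,"dz": 0,"ax": 0,"ay": 0,"az": -0.06,"hand": 1},
    {"dx": 8.5,"dy": 9.3,"dz": 0,"ax": 0,"ay": 0,"az": -0.09,"hand": 1},
    {"dx": 12,"dy": 12,"dz": 0,"ax": 0,"ay": 0,"az": -0.12,"hand": 1},
    {"dx": 16,"dy": 14.5,"dz": 0,"ax": 0,"ay": 0,"az": -0.15,"hand": 1},
    {"dx": 20,"dy": 16.8,"dz": 0,"ax": 0,"ay": 0,"az": -0.18,"hand": 1},
    {"dx": 24,"dy": 19,"dz": 0,"ax": 0,"ay": 0,"az": -0.21,"hand": 1},
    {"dx": 28,"dy": 21.2,"dz": 0,"ax": 0,"ay": 0,"az": -0.25,"hand": 1},
    {"dx": 30.4,"dy": 22.5,"dz": 1,"ax": 0,"ay": 0,"az": -0.25,"hand": 1},
    {"dx": 30.4,"dy": 22.5,"dz": 4,"ax": 0,"ay": 0,"az": -0.25,"hand": 1}
  ]
}}

```text
clock: 25.15
eef_pos: [398.5, 321.5, 149.6]
tool_rot: [3.133, -0.001, 2.443]
force: [0.9, 0.2, -1.9]
width: 57.3
gripper_force: 64.5
```

Request:
{"fn": "send_rows", "kwargs": {
  "series": [
    {"dx": 0,"dy": 0,"dz": 3,"ax": 0,"ay": 0,"az": 0,"hand": 1},
    {"dx": 0,"dy": 0,"dz": 5,"ax": 0,"ay": 0,"az": 0,"hand": 1},
    {"dx": 0,"dy": 0,"dz": 5,"ax": 0,"ay": 0,"az": 0,"hand": 1},
    {"dx": 0,"dy": 0,"dz": 5,"ax": 0,"ay": 0,"az": 0,"hand": 1}
  ]
}}

```text
clock: 25.55
eef_pos: [398.2, 314.4, 98.5]
tool_rot: [-3.141, 0.0, 2.435]
force: [0.4, -0.7, -0.3]
width: 57.0
gripper_force: 64.5
```

```bash
cat >> h.py <<'E'
def held(off):
    "held round centre minus TCP, tool frame (mm); off = TCP height above round bottom"
    w=snap('wrist'); hsv=cv2.cvtColor(w['pixels'],cv2.COLOR_RGB2HSV)
    m=cv2.inRange(hsv,(8,110,90),(28,255,255)); m[:200]=0; m[:,:205]=0;m[:,345:]=0
    m=cv2.morphologyEx(m,cv2.MORPH_CLOSE,np.ones((9,9)))
    n,l,st,ce=cv2.connectedComponentsWithStats(m); i=1+np.argmax(st[1:,4]); s=read_state();p=s['eef_pos']
    print(st[i],ce[i].round(1),(rot(s['tool_rot'][2]).T@(ray(w,ce[i],p[2]-off+16)-p)).round(1))
E
python3 - <<'E'
from h import *
held(4.9); delta(397.2,317,66,2.44); print(read_state()['width'])
E
```

```text
[  215   214   130   149 13096] [280.2 280.8] [ -1.1   1.1 -11.1]
d cm [0.26 0.08 3.31] az -0.005 | eef [398.7 314.7  99.1] [3.14  0.    2.435] t 25.6
57.165163720788414
```

Request:
{"fn": "send_rows", "kwargs": {
  "series": [
    {"dx": 0.22,"dy": 0.08,"dz": 1,"ax": 0,"ay": 0,"az": 0,"hand": 1},
    {"dx": 0.22,"dy": 0.08,"dz": 1.8,"ax": 0,"ay": 0,"az": 0,"hand": 1},
    {"dx": 0.22,"dy": 0.08,"dz": 2.6,"ax": 0,"ay": 0,"az": 0,"hand": 1},
    {"dx": 0.22,"dy": 0.08,"dz": 3.2,"ax": 0,"ay": 0,"az": 0,"hand": 1},
    {"dx": 0.22,"dy": 0.08,"dz": 3.2,"ax": 0,"ay": 0,"az": 0,"hand": 1}
  ]
}}

```text
clock: 26.1
eef_pos: [396.9, 316.5, 66.0]
tool_rot: [-3.141, -0.0, 2.436]
force: [-0.1, 0.3, -0.4]
width: 56.8
gripper_force: 64.5
```

In without force. Release, rise and look.

Request:
{"fn": "send_rows", "kwargs": {
  "series": [
    {"dx": 0,"dy": 0,"dz": 0,"ax": 0,"ay": 0,"az": 0,"hand": 0.2},
    {"dx": 0,"dy": 0,"dz": 0,"ax": 0,"ay": 0,"az": 0,"hand": 0},
    {"dx": 0,"dy": 0,"dz": 0,"ax": 0,"ay": 0,"az": 0,"hand": 0},
    {"dx": 0,"dy": 0,"dz": -3,"ax": 0,"ay": 0,"az": 0,"hand": 0},
    {"dx": 0,"dy": 0,"dz": -7,"ax": 0,"ay": 0,"az": 0,"hand": 0},
    {"dx": 0,"dy": 0,"dz": -11,"ax": 0,"ay": 0,"az": 0,"hand": 0},
    {"dx": 0,"dy": 0,"dz": -15,"ax": 0,"ay": 0,"az": 0,"hand": 0},
    {"dx": 0,"dy": 0,"dz": -16,"ax": 0,"ay": 0,"az": 0,"hand": 0}
  ]
}}

```text
clock: 26.9
eef_pos: [398.9, 317.9, 230.4]
tool_rot: [3.134, 0.001, 2.436]
force: [0.8, -0.1, -0.3]
width: 85.2
gripper_force: 0.0
```

Run:
```python
from h import *
w=snap('wrist','w11.png'); rounds(w,82)
for n in('top','scene'):
    im=snap(n); hsv=cv2.cvtColor(im['pixels'],cv2.COLOR_RGB2HSV)
    k,l,st,ce=cv2.connectedComponentsWithStats(cv2.inRange(hsv,(10,130,120),(28,255,255)))
    for i in range(1,k):
        if st[i,4]>80 and ce[i][0]>120: print(n,ce[i].round(1),st[i],ray(im,ce[i],24).round(1))
delta(420,-60,225,1.83)
```

```text
[ 242  166   62   61 2943] centroid ray [396.9 315.8  77. ] circle 397.5 314.9 r 31.8
[ 302  221   59   59 2682] centroid ray [481.9 324.4  77. ] circle 483.0 323.7 r 34.0
top [351.5 243.4] [343 235  18  17 226] [ 357.4 -257.4   24. ]
top [162.4 266.2] [153 257  20  19 277] [509.5 326.5  24. ]
top [172.5 288.6] [163 279  21  20 308] [422.8 318.1  24. ]
scene [210.5 141.7] [202 135  18  14 201] [510.6 378.5  24. ]
scene [189.7 152.8] [181 146  18  14 200] [420.4 370.6  24. ]
scene [251.2 202.5] [239 193  26  20 176] [459.9  46.8  24. ]
scene [288.3 289.3] [278 280  21  20 325] [ 362.9 -266.1   24. ]
d cm [-26.2  -27.16   0.13] az 0.606 | eef [396.7 316.6 226.3] [ 3.141 -0.     2.436] t 27.1
```

Request:
{"fn": "send_rows", "kwargs": {
  "series": [
    {"dx": -1.5,"dy": -1.2,"dz": 0,"ax": 0,"ay": 0,"az": 0.05,"hand": 0},
    {"dx": -4.5,"dy": -3.8,"dz": 0,"ax": 0,"ay": 0,"az": 0.1,"hand": 0},
    {"dx": -7.5,"dy": -6.5,"dz": 0,"ax": 0,"ay": 0,"az": 0.16,"hand": 0},
    {"dx": -10.5,"dy": -9.5,"dz": 0,"ax": 0,"ay": 0,"az": 0.22,"hand": 0},
    {"dx": -13.5,"dy": -12.5,"dz": 0,"ax": 0,"ay": 0,"az": 0.28,"hand": 0},
    {"dx": -16.5,"dy": -15.8,"dz": 0,"ax": 0,"ay": 0,"az": 0.34,"hand": 0},
    {"dx": -19,"dy": -19,"dz": 0,"ax": 0,"ay": 0,"az": 0.4,"hand": 0},
    {"dx": -21.5,"dy": -22,"dz": 0,"ax": 0,"ay": 0,"az": 0.46,"hand": 0},
    {"dx": -24,"dy": -25,"dz": 0,"ax": 0,"ay": 0,"az": 0.53,"hand": 0},
    {"dx": -26.2,"dy": -28,"dz": 0,"ax": 0,"ay": 0,"az": 0.606,"hand": 0}
  ]
}}

```text
clock: 28.05
eef_pos: [412.8, -69.1, 224.9]
tool_rot: [-3.138, -0.0, 1.824]
force: [1.1, 1.1, 1.8]
width: 85.7
gripper_force: 0.0
```

Run:
```python
from h import *
delta(367,-252,170,1.83)
```

```text
d cm [-16.56  -9.01   5.49] az -0.006 | eef [412.8 -69.1 224.9] [-3.138 -0.     1.824] t 28.1
```

Request:
{"fn": "send_rows", "kwargs": {
  "series": [
    {"dx": -4,"dy": -2.2,"dz": 1,"ax": 0,"ay": 0,"az": 0,"hand": 0},
    {"dx": -8,"dy": -4.4,"dz": 2,"ax": 0,"ay": 0,"az": 0,"hand": 0},
    {"dx": -12,"dy": -6.6,"dz": 3,"ax": 0,"ay": 0,"az": 0,"hand": 0},
    {"dx": -15,"dy": -8.2,"dz": 4,"ax": 0,"ay": 0,"az": 0,"hand": 0},
    {"dx": -16.6,"dy": -9,"dz": 5.5,"ax": 0,"ay": 0,"az": 0,"hand": 0},
    {"dx": -16.6,"dy": -9,"dz": 5.5,"ax": 0,"ay": 0,"az": 0,"hand": 0},
    {"dx": -16.6,"dy": -9,"dz": 5.5,"ax": 0,"ay": 0,"az": 0,"hand": 0}
  ]
}}

```text
clock: 28.75
eef_pos: [368.4, -249.6, 170.1]
tool_rot: [-3.139, -0.003, 1.827]
force: [0.1, 0.2, 0.1]
width: 85.5
gripper_force: 0.0
```

Run:
```python
from h import *
w=snap('wrist','w12.png'); rounds(w); delta(365.7,-261,10,1.83)
```

```text
[ 243  178   58   58 2664] centroid ray [ 365.5 -260.1   21. ] circle 365.7 -261.1 r 30.4
d cm [-1.06 -0.65 16.07] az -0.001 | eef [ 369.3 -249.1  170.7] [-3.140e+00 -2.000e-03  1.829e+00] t 28.8
```

Request:
{"fn": "send_rows", "kwargs": {
  "series": [
    {"dx": -0.9,"dy": -0.5,"dz": 4,"ax": 0,"ay": 0,"az": 0,"hand": 0},
    {"dx": -0.9,"dy": -0.5,"dz": 8,"ax": 0,"ay": 0,"az": 0,"hand": 0},
    {"dx": -0.9,"dy": -0.5,"dz": 12,"ax": 0,"ay": 0,"az": 0,"hand": 0},
    {"dx": -0.9,"dy": -0.5,"dz": 15,"ax": 0,"ay": 0,"az": 0,"hand": 0},
    {"dx": -0.9,"dy": -0.5,"dz": 16.2,"ax": 0,"ay": 0,"az": 0,"hand": 0},
    {"dx": -0.9,"dy": -0.5,"dz": 16.2,"ax": 0,"ay": 0,"az": 0,"hand": 0},
    {"dx": -0.9,"dy": -0.5,"dz": 16.2,"ax": 0,"ay": 0,"az": 0,"hand": 0}
  ]
}}

```text
clock: 29.5
eef_pos: [368.1, -259.1, 9.7]
tool_rot: [-3.141, -0.0, 1.832]
force: [-0.1, -0.2, -0.0]
width: 85.3
gripper_force: 0.0
```

Request:
{"fn": "send_rows", "kwargs": {
  "series": [
    {"dx": -0.1,"dy": -0.28,"dz": 0.1,"ax": 0,"ay": 0,"az": 0,"hand": 0},
    {"dx": -0.1,"dy": -0.28,"dz": 0.1,"ax": 0,"ay": 0,"az": 0,"hand": 0.4},
    {"dx": -0.1,"dy": -0.28,"dz": 0.1,"ax": 0,"ay": 0,"az": 0,"hand": 1},
    {"dx": -0.1,"dy": -0.28,"dz": 0.1,"ax": 0,"ay": 0,"az": 0,"hand": 1},
    {"dx": -0.1,"dy": -0.28,"dz": 0.1,"ax": 0,"ay": 0,"az": 0,"hand": 1},
    {"dx": -0.1,"dy": -0.28,"dz": 0.1,"ax": 0,"ay": 0,"az": 0,"hand": 1}
  ]
}}

```text
clock: 30.1
eef_pos: [366.0, -261.7, 10.0]
tool_rot: [3.139, 0.001, 1.83]
force: [-1.4, 1.8, 14.7]
width: 57.3
gripper_force: 60.7
```

Request:
{"fn": "send_rows", "kwargs": {
  "series": [
    {"dx": 0,"dy": 0,"dz": -2,"ax": 0,"ay": 0,"az": 0,"hand": 1},
    {"dx": 0,"dy": 0,"dz": -6,"ax": 0,"ay": 0,"az": 0,"hand": 1},
    {"dx": 0.5,"dy": 0.5,"dz": -10,"ax": 0,"ay": 0,"az": 0,"hand": 1},
    {"dx": 2.5,"dy": 2,"dz": -14,"ax": 0,"ay": 0,"az": -0.05,"hand": 1},
    {"dx": 5.5,"dy": 4,"dz": -17,"ax": 0,"ay": 0,"az": -0.1,"hand": 1},
    {"dx": 9,"dy": 6,"dz": -18,"ax": 0,"ay": 0,"az": -0.15,"hand": 1},
    {"dx": 12.5,"dy": 8,"dz": -18,"ax": 0,"ay": 0,"az": -0.2,"hand": 1},
    {"dx": 16,"dy": 10,"dz": -18,"ax": 0,"ay": 0,"az": -0.25,"hand": 1},
    {"dx": 19.5,"dy": 12,"dz": -18,"ax": 0,"ay": 0,"az": -0.3,"hand": 1},
    {"dx": 23,"dy": 14,"dz": -18,"ax": 0,"ay": 0,"az": -0.35,"hand": 1}
  ]
}}

```text
clock: 31.1
eef_pos: [441.6, -1.7, 188.9]
tool_rot: [3.141, 0.0, 2.182]
force: [0.6, 0.2, -0.5]
width: 56.9
gripper_force: 65.0
```

Run:
```python
from h import *
delta(485.8,242,190,2.44); print(read_state()['width'])
```

```text
d cm [17.42 17.6  -0.11] az -0.258 | eef [441.6  -1.7 188.9] [3.141 0.    2.182] t 31.1
56.94143773792738
```

Request:
{"fn": "send_rows", "kwargs": {
  "series": [
    {"dx": 2.5,"dy": 2.5,"dz": 0,"ax": 0,"ay": 0,"az": -0.05,"hand": 1},
    {"dx": 5,"dy": 5,"dz": 0,"ax": 0,"ay": 0,"az": -0.1,"hand": 1},
    {"dx": 7.5,"dy": 7.5,"dz": 0,"ax": 0,"ay": 0,"az": -0.15,"hand": 1},
    {"dx": 10,"dy": 10,"dz": 0,"ax": 0,"ay": 0,"az": -0.2,"hand": 1},
    {"dx": 12.5,"dy": 12.5,"dz": 0,"ax": 0,"ay": 0,"az": -0.25,"hand": 1},
    {"dx": 15,"dy": 15,"dz": 0,"ax": 0,"ay": 0,"az": -0.26,"hand": 1},
    {"dx": 17,"dy": 17.3,"dz": 1,"ax": 0,"ay": 0,"az": -0.26,"hand": 1},
    {"dx": 17.3,"dy": 17.5,"dz": 5,"ax": 0,"ay": 0,"az": -0.26,"hand": 1},
    {"dx": 17.3,"dy": 17.5,"dz": 9,"ax": 0,"ay": 0,"az": -0.26,"hand": 1},
    {"dx": 17.3,"dy": 17.5,"dz": 9,"ax": 0,"ay": 0,"az": -0.26,"hand": 1}
  ]
}}

```text
clock: 32.1
eef_pos: [482.3, 237.8, 94.7]
tool_rot: [-3.133, -0.004, 2.441]
force: [-1.0, -0.2, -0.9]
width: 57.3
gripper_force: 65.0
```

Request:
{"fn": "send_rows", "kwargs": {
  "series": [
    {"dx": 0,"dy": 0,"dz": 0,"ax": 0,"ay": 0,"az": 0,"hand": 1},
    {"dx": 0,"dy": 0,"dz": 0,"ax": 0,"ay": 0,"az": 0,"hand": 1}
  ]
}}

```text
clock: 32.3
eef_pos: [487.7, 238.4, 100.4]
tool_rot: [3.139, 0.002, 2.439]
force: [0.3, 0.3, 0.3]
width: 57.0
gripper_force: 65.0
```

Run:
```python
from h import *
delta(485.8,242,66.5,2.44)
```

```text
d cm [0.38 0.15 3.39] az -0.001 | eef [487.7 238.4 100.4] [3.139e+00 2.000e-03 2.439e+00] t 32.3
```

Request:
{"fn": "send_rows", "kwargs": {
  "series": [
    {"dx": 0.3,"dy": 0.1,"dz": 0.5,"ax": 0,"ay": 0,"az": 0,"hand": 1},
    {"dx": 0.3,"dy": 0.1,"dz": 1,"ax": 0,"ay": 0,"az": 0,"hand": 1},
    {"dx": 0.3,"dy": 0.1,"dz": 1.3,"ax": 0,"ay": 0,"az": 0,"hand": 1},
    {"dx": 0.3,"dy": 0.1,"dz": 1.3,"ax": 0,"ay": 0,"az": 0,"hand": 1},
    {"dx": 0.3,"dy": 0.1,"dz": 1.3,"ax": 0,"ay": 0,"az": 0,"hand": 1}
  ]
}}

```text
clock: 32.8
eef_pos: [484.6, 241.1, 85.3]
tool_rot: [-3.141, 0.0, 2.44]
force: [-0.1, 1.1, 0.1]
width: 56.8
gripper_force: 65.0
```

Run:
```python
from h import *
delta(485.8,242,66.5,2.44)
```

```text
d cm [-0.03  0.14  1.88] az -0.0 | eef [484.6 241.1  85.3] [-3.141  0.     2.44 ] t 32.8
```

Request:
{"fn": "send_rows", "kwargs": {
  "series": [
    {"dx": -0.05,"dy": 0.13,"dz": 0.4,"ax": 0,"ay": 0,"az": 0,"hand": 1},
    {"dx": -0.05,"dy": 0.13,"dz": 1,"ax": 0,"ay": 0,"az": 0,"hand": 1},
    {"dx": -0.05,"dy": 0.13,"dz": 1.5,"ax": 0,"ay": 0,"az": 0,"hand": 1},
    {"dx": -0.05,"dy": 0.13,"dz": 1.8,"ax": 0,"ay": 0,"az": 0,"hand": 1},
    {"dx": -0.05,"dy": 0.13,"dz": 1.8,"ax": 0,"ay": 0,"az": 0,"hand": 1}
  ]
}}

```text
clock: 33.3
eef_pos: [485.7, 241.5, 66.7]
tool_rot: [-3.141, 0.0, 2.439]
force: [1.1, -0.8, -0.6]
width: 57.2
gripper_force: 64.9
```

Request:
{"fn": "send_rows", "kwargs": {
  "series": [
    {"dx": 0,"dy": 0,"dz": 0,"ax": 0,"ay": 0,"az": 0,"hand": 0.2},
    {"dx": 0,"dy": 0,"dz": 0,"ax": 0,"ay": 0,"az": 0,"hand": 0},
    {"dx": 0,"dy": 0,"dz": 0,"ax": 0,"ay": 0,"az": 0,"hand": 0},
    {"dx": 0,"dy": 0,"dz": -3,"ax": 0,"ay": 0,"az": 0,"hand": 0},
    {"dx": 0,"dy": 0,"dz": -7,"ax": 0,"ay": 0,"az": 0,"hand": 0},
    {"dx": 0,"dy": 0,"dz": -11,"ax": 0,"ay": 0,"az": 0,"hand": 0},
    {"dx": 0,"dy": 0,"dz": -15,"ax": 0,"ay": 0,"az": 0,"hand": 0},
    {"dx": 2.5,"dy": -0.5,"dz": -18,"ax": 0,"ay": 0,"az": 0,"hand": 0.4},
    {"dx": 2.5,"dy": -0.5,"dz": -18,"ax": 0,"ay": 0,"az": 0,"hand": 0.4},
    {"dx": 2.5,"dy": -0.5,"dz": -18,"ax": 0,"ay": 0,"az": 0,"hand": 0.4}
  ]
}}

```text
clock: 34.3
eef_pos: [463.1, 254.9, 247.6]
tool_rot: [3.14, -0.0, 2.442]
force: [-0.5, -0.0, -0.2]
width: 50.9
gripper_force: 0.0
```

Run:
```python
from h import *
w=snap('wrist','w13.png'); rounds(w,82)
for n in('top','scene'):
    im=snap(n,n+'13.png'); hsv=cv2.cvtColor(im['pixels'],cv2.COLOR_RGB2HSV)
    k,l,st,ce=cv2.connectedComponentsWithStats(cv2.inRange(hsv,(10,130,120),(28,255,255)))
    for i in range(1,k):
        if st[i,4]>80 and ce[i][0]>120: print(n,ce[i].round(1),st[i],ray(im,ce[i],77).round(1))
delta(440,14.7,150,3.226)
```

```text
[ 249   69   63   66 3236] centroid ray [396.6 316.3  77. ] circle 397.2 315.5 r 30.7
[ 309  136   61   60 2856] centroid ray [483.3 322.9  77. ] circle 483.9 322.6 r 31.8
[ 252  188   57   56 2517] centroid ray [485.2 241.5  77. ] circle 486.1 240.7 r 31.9
[ 75 273  51  37 847] centroid ray [419.2  19.7  77. ] circle 421.2 20.5 r 30.2
top [188.4 255.7] [179 247  20  18 280] [482.8 241.9  77. ]
top [162.6 265.5] [153 256  20  20 303] [480.1 323.3  77. ]
top [172.6 288.7] [163 279  20  20 307] [394.2 316.4  77. ]
scene [210.7 141.5] [202 135  18  14 193] [484.4 320.1  77. ]
scene [189.1 152.9] [181 147  17  13 172] [396.6 313.1  77. ]
scene [223.7 153.9] [215 147  18  15 218] [485.8 239.5  77. ]
scene [251.  202.5] [239 193  26  20 176] [435.2   7.   77. ]
d cm [-13.66 -19.73   9.62] az -0.787 | eef [463.2 253.5 246.2] [-3.139 -0.     2.439] t 34.5
```

View pics/w13.png

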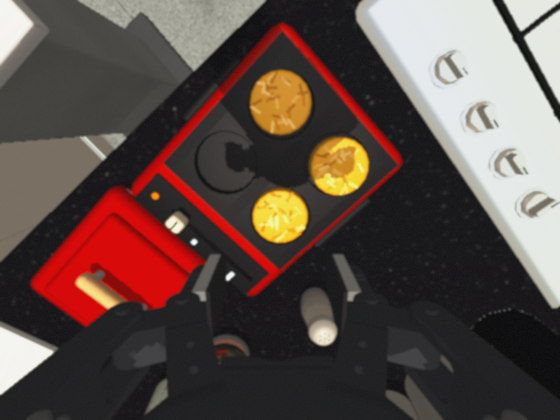

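The view shows three rounds in the hollows at (280,102), (339,166) and (280,216), the fourth hollow empty at (226,161), and the knob still at off. A reads about 4 mm off its hollow centre, so I'll check that numerically.

Run:
```python
from h import *
W={'A':(479,323.8),'B':(397.2,317.),'C':(485.8,242)}
def run(im,win,hl,amin):
    hsv=cv2.cvtColor(im['pixels'],cv2.COLOR_RGB2HSV)
    m=cv2.morphologyEx(cv2.inRange(hsv,hl,(30,255,255)),cv2.MORPH_CLOSE,np.ones((7,7)))
    k,l,st,ce=cv2.connectedComponentsWithStats(m)
    for i in range(1,k):
        if st[i,4]<amin: continue
        c=cv2.findContours((l==i).astype(np.uint8),cv2.RETR_EXTERNAL,cv2.CHAIN_APPROX_NONE)[0][0]
        if len(c)<5: continue
        e=cv2.fitEllipse(c)
        P=ray(im,e[0],77)[:2]
        n=min(W,key=lambda n:np.hypot(*(P-W[n]))); d=P-W[n]
        if np.hypot(*d)<20: print(win,n,'ellipse',np.round(e[0],1),np.round(e[1],1),'d',d.round(1))
w=snap('wrist'); run(w,'wrist',(5,90,40),500); run(w,'wrist2',(8,110,90),500)
run(snap('top'),'top',(8,110,60),60); run(snap('scene'),'scene',(8,110,60),60)
```

```text
wrist B ellipse [281.9 100.5] [63.8 67.1] d [-0.6 -0.5]
wrist A ellipse [340.6 164.4] [60.5 62. ] d [ 3.8 -0.9]
wrist C ellipse [281.5 214.6] [57.3 57.6] d [-0.7 -0. ]
wrist2 B ellipse [281.9 100.5] [62.  65.6] d [-0.6 -0.5]
wrist2 A ellipse [341.1 164.7] [58.9 61. ] d [ 4.4 -0.7]
wrist2 C ellipse [281.5 214.8] [55.3 56.7] d [-0.5 -0.2]
```

A reads about 4 mm off in +x, so it may be leaning on the rim. I'll regrasp and recentre it to be sure.

Run:
```python
from h import *
delta(481.7,321.5,100,2.44)
```

```text
d cm [ 3.01  6.36 14.63] az -0.001 | eef [463.5 253.5 246.3] [-3.14  -0.     2.439] t 34.6
```

Request:
{"fn": "send_rows", "kwargs": {
  "series": [
    {"dx": 1,"dy": 2.2,"dz": 2,"ax": 0,"ay": 0,"az": 0,"hand": 0},
    {"dx": 2,"dy": 4.5,"dz": 5,"ax": 0,"ay": 0,"az": 0,"hand": 0},
    {"dx": 3,"dy": 6.4,"dz": 8,"ax": 0,"ay": 0,"az": 0,"hand": 0},
    {"dx": 3,"dy": 6.4,"dz": 11,"ax": 0,"ay": 0,"az": 0,"hand": 0},
    {"dx": 3,"dy": 6.4,"dz": 13.5,"ax": 0,"ay": 0,"az": 0,"hand": 0},
    {"dx": 3,"dy": 6.4,"dz": 14.6,"ax": 0,"ay": 0,"az": 0,"hand": 0},
    {"dx": 3,"dy": 6.4,"dz": 14.6,"ax": 0,"ay": 0,"az": 0,"hand": 0},
    {"dx": 3,"dy": 6.4,"dz": 14.6,"ax": 0,"ay": 0,"az": 0,"hand": 0}
  ]
}}

```text
clock: 35.4
eef_pos: [482.7, 322.2, 102.0]
tool_rot: [3.141, 0.001, 2.439]
force: [0.1, -0.0, -0.2]
width: 85.4
gripper_force: 0.0
```

Run:
```python
from h import *
delta(481.7,321.5,68,2.44)
w=snap('wrist','w14.png'); rounds(w,82)
```

```text
d cm [ 0.03 -0.12  3.4 ] az -0.001 | eef [482.7 322.2 102. ] [3.141e+00 1.000e-03 2.439e+00] t 35.4
[  106    84   119   116 10639] centroid ray [396.1 316.4  77. ] circle 396.5 315.1 r 32.8
[ 228  196  101  102 7991] centroid ray [482.7 323.3  77. ] circle 484.5 322.4 r 33.1
[ 169  279   64   89 3830] centroid ray [493.  250.6  77. ] circle 488.6 243.6 r 34.0
```

Request:
{"fn": "send_rows", "kwargs": {
  "series": [
    {"dx": 0,"dy": -0.1,"dz": 1.5,"ax": 0,"ay": 0,"az": 0,"hand": 0},
    {"dx": 0,"dy": -0.1,"dz": 2.7,"ax": 0,"ay": 0,"az": 0,"hand": 0},
    {"dx": 0,"dy": -0.1,"dz": 3.4,"ax": 0,"ay": 0,"az": 0,"hand": 0},
    {"dx": 0,"dy": -0.1,"dz": 3.4,"ax": 0,"ay": 0,"az": 0,"hand": 0.3},
    {"dx": 0,"dy": -0.1,"dz": 3.4,"ax": 0,"ay": 0,"az": 0,"hand": 1},
    {"dx": 0,"dy": -0.1,"dz": 3.4,"ax": 0,"ay": 0,"az": 0,"hand": 1},
    {"dx": 0,"dy": -0.1,"dz": 3.4,"ax": 0,"ay": 0,"az": 0,"hand": 1}
  ]
}}

```text
clock: 36.15
eef_pos: [481.6, 321.8, 68.5]
tool_rot: [3.141, -0.0, 2.44]
force: [-1.5, -0.8, 5.8]
width: 56.7
gripper_force: 62.6
```

Request:
{"fn": "send_rows", "kwargs": {
  "series": [
    {"dx": 0,"dy": 0,"dz": -1,"ax": 0,"ay": 0,"az": 0,"hand": 1},
    {"dx": 0,"dy": 0,"dz": -2,"ax": 0,"ay": 0,"az": 0,"hand": 1},
    {"dx": 0.3,"dy": 0,"dz": -2,"ax": 0,"ay": 0,"az": 0,"hand": 1},
    {"dx": 0.3,"dy": 0,"dz": -2,"ax": 0,"ay": 0,"az": 0,"hand": 1},
    {"dx": 0.3,"dy": 0,"dz": -2,"ax": 0,"ay": 0,"az": 0,"hand": 1}
  ]
}}

```text
clock: 36.65
eef_pos: [478.6, 323.9, 87.2]
tool_rot: [-3.141, -0.0, 2.44]
force: [0.3, -0.0, -0.4]
width: 56.9
gripper_force: 64.0
```

Run:
```python
from h import *
delta(479,323.8,68,2.44)
w=snap('wrist','w15.png'); rounds(w,104)
```

```text
d cm [-0.04  0.02  1.92] az 0.0 | eef [478.6 323.9  87.2] [-3.141 -0.     2.44 ] t 36.6
[   95    90   129   124 12438] centroid ray [399.7 324.3  99. ] circle 400.2 323.0 r 28.2
[  206   213   131   154 12677] centroid ray [477.2 321.6  99. ] circle 480.6 308.5 r 47.3
[140 362  25  26 441] centroid ray [479.4 236.6  99. ] circle 481.3 236.2 r 9.0
```

Held and lifted over the hollow's centre. Lower and release.

Request:
{"fn": "send_rows", "kwargs": {
  "series": [
    {"dx": -0.03,"dy": 0,"dz": 0.7,"ax": 0,"ay": 0,"az": 0,"hand": 1},
    {"dx": -0.03,"dy": 0,"dz": 1.3,"ax": 0,"ay": 0,"az": 0,"hand": 1},
    {"dx": -0.03,"dy": 0,"dz": 1.9,"ax": 0,"ay": 0,"az": 0,"hand": 1},
    {"dx": -0.03,"dy": 0,"dz": 2,"ax": 0,"ay": 0,"az": 0,"hand": 1},
    {"dx": -0.03,"dy": 0,"dz": 2,"ax": 0,"ay": 0,"az": 0,"hand": 1}
  ]
}}

```text
clock: 37.2
eef_pos: [478.9, 323.2, 68.4]
tool_rot: [-3.142, -0.002, 2.439]
force: [-4.5, -1.4, 16.2]
width: 57.0
gripper_force: 65.7
```

Request:
{"fn": "send_rows", "kwargs": {
  "series": [
    {"dx": 0,"dy": 0,"dz": -0.1,"ax": 0,"ay": 0,"az": 0,"hand": 0.2},
    {"dx": 0,"dy": 0,"dz": -0.1,"ax": 0,"ay": 0,"az": 0,"hand": 0},
    {"dx": 0,"dy": 0,"dz": -0.1,"ax": 0,"ay": 0,"az": 0,"hand": 0},
    {"dx": 0,"dy": 0,"dz": -3,"ax": 0,"ay": 0,"az": 0,"hand": 0},
    {"dx": 0,"dy": 0,"dz": -7,"ax": 0,"ay": 0,"az": 0,"hand": 0},
    {"dx": 0,"dy": 0,"dz": -11,"ax": 0,"ay": 0,"az": 0,"hand": 0},
    {"dx": 0,"dy": 0,"dz": -15,"ax": 0,"ay": 0,"az": 0,"hand": 0.4},
    {"dx": 0,"dy": 0,"dz": -15,"ax": 0,"ay": 0,"az": 0,"hand": 0.4},
    {"dx": 0,"dy": 0,"dz": -15,"ax": 0,"ay": 0,"az": 0,"hand": 0.4}
  ]
}}

```text
clock: 38.1
eef_pos: [479.3, 323.8, 217.7]
tool_rot: [3.14, -0.0, 2.44]
force: [-0.0, -0.6, 0.2]
width: 51.4
gripper_force: 0.0
```

Run:
```python
from h import *
W={'A':(479,323.8),'B':(397.2,317.),'C':(485.8,242)}
w=snap('wrist','w16.png'); rounds(w,82)
for n in('top','scene'):
    im=snap(n); hsv=cv2.cvtColor(im['pixels'],cv2.COLOR_RGB2HSV)
    k,l,st,ce=cv2.connectedComponentsWithStats(cv2.inRange(hsv,(10,130,120),(28,255,255)))
    for i in range(1,k):
        if st[i,4]>80 and ce[i][0]>120: print(n,ce[i].round(1),ray(im,ce[i],77).round(1))
# local contrast: hollow edge visible around each round? dark ring radius profile
hsv=cv2.cvtColor(w['pixels'],cv2.COLOR_RGB2HSV); m=cv2.morphologyEx(cv2.inRange(hsv,(5,90,50),(30,255,255)),cv2.MORPH_CLOSE,np.ones((7,7)))
for n,(x,y) in W.items():
    # radial reach of the mask in 8 directions, mapped on the plane z=82 (top) about well centre
    out=[]
    for a in np.arange(0,360,45):
        r=max([r for r in np.arange(5,45,.25) if (lambda q: 0<=q[0]<560 and 0<=q[1]<420 and m[int(round(q[1])),int(round(q[0]))])(proj(w,(x+r*np.cos(np.radians(a)),y+r*np.sin(np.radians(a)),82)))]or[0]); out.append(float(r))
    print(n,out)
```

```text
[ 176  103   69   70 3716] centroid ray [396.1 315.9  77. ] circle 396.7 315.2 r 31.4
[ 243  169   64   63 3157] centroid ray [479.1 322.5  77. ] circle 479.9 321.9 r 31.7
[ 187  225   62   57 2217] centroid ray [482.1 246.7  77. ] circle 485.1 241.7 r 32.8
[   6  311   61   45 1219] centroid ray [423.1  22.8  77. ] circle 423.6 22.6 r 32.9
top [163.1 266.2] [477.2 322.7  77. ]
top [172.6 288.5] [394.7 316.2  77. ]
scene [210.1 142. ] [481.2 318.8  77. ]
scene [189.3 152.9] [397.1 312.7  77. ]
scene [223.7 153.9] [485.8 239.5  77. ]
scene [251.1 202.5] [435.3   7.   77. ]
A [31.0, 30.0, 30.0, 32.25, 32.0, 31.5, 32.0, 32.25]
B [30.0, 30.75, 30.75, 29.5, 30.5, 31.25, 31.5, 31.25]
C [30.5, 30.5, 35.75, 35.0, 32.0, 31.25, 0.0, 0.0]
```

A is now centred, and its radius is about 31 mm in every direction at the right height, so it lies flat. Next, fetch the lid.

Run:
```python
from h import *
delta(440,14.7,150,3.226)
```

```text
d cm [-16.99 -26.03   6.58] az -0.786 | eef [478.2 323.2 215.8] [-3.139e+00 -1.000e-03  2.440e+00] t 38.2
```

Request:
{"fn": "send_rows", "kwargs": {
  "series": [
    {"dx": -1,"dy": -1.5,"dz": 0,"ax": 0,"ay": 0,"az": -0.05,"hand": 0.4},
    {"dx": -3,"dy": -4.5,"dz": 0,"ax": 0,"ay": 0,"az": -0.15,"hand": 0.4},
    {"dx": -5,"dy": -7.6,"dz": 0,"ax": 0,"ay": 0,"az": -0.25,"hand": 0.4},
    {"dx": -7,"dy": -10.7,"dz": 0,"ax": 0,"ay": 0,"az": -0.35,"hand": 0.4},
    {"dx": -9,"dy": -13.8,"dz": 0,"ax": 0,"ay": 0,"az": -0.45,"hand": 0.4},
    {"dx": -11,"dy": -16.9,"dz": 0,"ax": 0,"ay": 0,"az": -0.55,"hand": 0.4},
    {"dx": -13,"dy": -20,"dz": 0,"ax": 0,"ay": 0,"az": -0.65,"hand": 0.4},
    {"dx": -15,"dy": -23,"dz": 1,"ax": 0,"ay": 0,"az": -0.73,"hand": 0.4},
    {"dx": -16.9,"dy": -25.9,"dz": 4,"ax": 0,"ay": 0,"az": -0.786,"hand": 0.4},
    {"dx": -16.9,"dy": -25.9,"dz": 6.5,"ax": 0,"ay": 0,"az": -0.786,"hand": 0.4}
  ]
}}

```text
clock: 39.25
eef_pos: [439.7, 11.5, 151.1]
tool_rot: [-3.14, -0.001, -3.064]
force: [0.2, 0.5, 0.5]
width: 51.4
gripper_force: 0.0
```

Request:
{"fn": "send_rows", "kwargs": {
  "series": [
    {"dx": 0,"dy": 0,"dz": 0,"ax": 0,"ay": 0,"az": 0,"hand": 0.4},
    {"dx": 0,"dy": 0,"dz": 0,"ax": 0,"ay": 0,"az": 0,"hand": 0.4},
    {"dx": 0,"dy": 0,"dz": 0,"ax": 0,"ay": 0,"az": 0,"hand": 0.4}
  ]
}}

```text
clock: 39.55
eef_pos: [441.7, 17.3, 152.8]
tool_rot: [3.141, 0.001, -3.056]
force: [-0.7, -0.7, 1.0]
width: 51.1
gripper_force: 0.0
```

Run:
```python
from h import *
w=snap('wrist','w17.png'); hsv=cv2.cvtColor(w['pixels'],cv2.COLOR_RGB2HSV)
m=cv2.inRange(hsv,(12,50,120),(32,220,255))
n,l,st,ce=cv2.connectedComponentsWithStats(m)
for i in range(1,n):
    if st[i,4]>500:
        pts=np.argwhere(l==i)[:,::-1].astype(np.float32)
        b=np.array([ray(w,q,77)[:2] for q in cv2.boxPoints(cv2.minAreaRect(pts))])
        print(ce[i],st[i],b.round(1).tolist(),b.mean(0))
delta(440,14.7,54,3.226)
```

```text
[272.94923414 211.6214442 ] [ 263  154   21  119 2285] [[392.4, 3.6], [391.2, 17.8], [484.2, 26.4], [485.6, 10.5]] [438.35963159  14.57983639]
d cm [ 0.21 -0.26  9.9 ] az 0.002 | eef [441.8  17.4 153. ] [ 3.141e+00  1.000e-03 -3.056e+00] t 39.6
```

Request:
{"fn": "send_rows", "kwargs": {
  "series": [
    {"dx": 0.17,"dy": -0.23,"dz": 3,"ax": 0,"ay": 0,"az": 0,"hand": 0.4},
    {"dx": 0.17,"dy": -0.23,"dz": 6,"ax": 0,"ay": 0,"az": 0,"hand": 0.4},
    {"dx": 0.17,"dy": -0.23,"dz": 8.5,"ax": 0,"ay": 0,"az": 0,"hand": 0.4},
    {"dx": 0.17,"dy": -0.23,"dz": 9.9,"ax": 0,"ay": 0,"az": 0,"hand": 0.4},
    {"dx": 0.17,"dy": -0.23,"dz": 9.9,"ax": 0,"ay": 0,"az": 0,"hand": 0.4},
    {"dx": 0.17,"dy": -0.23,"dz": 9.9,"ax": 0,"ay": 0,"az": 0,"hand": 0.7},
    {"dx": 0.17,"dy": -0.23,"dz": 9.9,"ax": 0,"ay": 0,"az": 0,"hand": 1},
    {"dx": 0.17,"dy": -0.23,"dz": 9.9,"ax": 0,"ay": 0,"az": 0,"hand": 1},
    {"dx": 0.17,"dy": -0.23,"dz": 9.9,"ax": 0,"ay": 0,"az": 0,"hand": 1},
    {"dx": 0.17,"dy": -0.23,"dz": 9.9,"ax": 0,"ay": 0,"az": 0,"hand": 1}
  ]
}}

```text
clock: 40.6
eef_pos: [440.5, 14.5, 54.6]
tool_rot: [3.141, 0.002, -3.057]
force: [-0.4, 1.0, 5.9]
width: 14.7
gripper_force: 59.0
```

Request:
{"fn": "send_rows", "kwargs": {
  "series": [
    {"dx": 0,"dy": 0,"dz": -1,"ax": 0,"ay": 0,"az": 0,"hand": 1},
    {"dx": 0,"dy": 0,"dz": -3,"ax": 0,"ay": 0,"az": 0,"hand": 1},
    {"dx": 0,"dy": 0,"dz": -6,"ax": 0,"ay": 0,"az": 0,"hand": 1},
    {"dx": 0,"dy": 0,"dz": -9,"ax": 0,"ay": 0,"az": 0,"hand": 1},
    {"dx": 0,"dy": 0,"dz": -11.5,"ax": 0,"ay": 0,"az": 0,"hand": 1},
    {"dx": 0,"dy": 0,"dz": -12,"ax": 0,"ay": 0,"az": 0,"hand": 1},
    {"dx": 0,"dy": 0,"dz": -12,"ax": 0,"ay": 0,"az": 0,"hand": 1}
  ]
}}

```text
clock: 41.3
eef_pos: [439.8, 14.5, 174.1]
tool_rot: [3.141, 0.002, -3.057]
force: [-0.3, 0.0, -2.8]
width: 15.2
gripper_force: 59.1
```

Request:
{"fn": "send_rows", "kwargs": {
  "series": [
    {"dx": -0.1,"dy": 1.5,"dz": 0,"ax": 0,"ay": 0,"az": 0,"hand": 1},
    {"dx": -0.4,"dy": 4.5,"dz": 0,"ax": 0,"ay": 0,"az": 0,"hand": 1},
    {"dx": -0.7,"dy": 8,"dz": 0,"ax": 0,"ay": 0,"az": 0,"hand": 1},
    {"dx": -1,"dy": 11.5,"dz": 0,"ax": 0,"ay": 0,"az": 0,"hand": 1},
    {"dx": -1.4,"dy": 15,"dz": 0,"ax": 0,"ay": 0,"az": 0,"hand": 1},
    {"dx": -1.7,"dy": 18.5,"dz": 0,"ax": 0,"ay": 0,"az": 0,"hand": 1},
    {"dx": -2,"dy": 22,"dz": 0,"ax": 0,"ay": 0,"az": 0,"hand": 1},
    {"dx": -2.3,"dy": 25,"dz": 0,"ax": 0,"ay": 0,"az": 0,"hand": 1},
    {"dx": -2.5,"dy": 26.5,"dz": 0,"ax": 0,"ay": 0,"az": 0,"hand": 1},
    {"dx": -2.5,"dy": 26.5,"dz": 0,"ax": 0,"ay": 0,"az": 0,"hand": 1}
  ]
}}

```text
clock: 42.3
eef_pos: [441.2, 282.1, 171.8]
tool_rot: [-3.141, -0.002, -3.054]
force: [-0.2, 0.1, -3.4]
width: 15.1
gripper_force: 59.1
```

Request:
{"fn": "send_rows", "kwargs": {
  "series": [
    {"dx": 0,"dy": 0,"dz": 0,"ax": 0,"ay": 0,"az": 0,"hand": 1},
    {"dx": 0,"dy": 0,"dz": 0,"ax": 0,"ay": 0,"az": 0,"hand": 1},
    {"dx": 0,"dy": 0,"dz": 0,"ax": 0,"ay": 0,"az": 0,"hand": 1}
  ]
}}

```text
clock: 42.6
eef_pos: [442.4, 278.5, 173.3]
tool_rot: [-3.141, -0.0, -3.06]
force: [-0.1, 0.7, -3.1]
width: 14.8
gripper_force: 59.1
```

Run:
```python
from h import *
delta(442.6,280.5,114.6,3.226)
```

```text
d cm [-0.04  0.19  5.87] az -0.003 | eef [442.4 278.5 173.3] [-3.141 -0.    -3.06 ] t 42.6
```

Request:
{"fn": "send_rows", "kwargs": {
  "series": [
    {"dx": 0,"dy": 0.1,"dz": 2,"ax": 0,"ay": 0,"az": 0,"hand": 1},
    {"dx": 0,"dy": 0.1,"dz": 3.3,"ax": 0,"ay": 0,"az": 0,"hand": 1},
    {"dx": 0,"dy": 0.1,"dz": 3.3,"ax": 0,"ay": 0,"az": 0,"hand": 1},
    {"dx": 0,"dy": 0.1,"dz": 3.3,"ax": 0,"ay": 0,"az": 0,"hand": 1},
    {"dx": 0,"dy": 0.1,"dz": 3.3,"ax": 0,"ay": 0,"az": 0,"hand": 1}
  ]
}}

```text
clock: 43.1
eef_pos: [442.7, 281.2, 140.8]
tool_rot: [3.141, 0.001, -3.058]
force: [0.7, 0.4, -3.6]
width: 15.2
gripper_force: 59.0
```

Run:
```python
from h import *
delta(442.6,280.5,114.6,3.226)
w=snap('wrist','w18.png'); hsv=cv2.cvtColor(w['pixels'],cv2.COLOR_RGB2HSV); p=read_state()['eef_pos']
m=cv2.inRange(hsv,(12,50,120),(32,220,255)); n,l,st,ce=cv2.connectedComponentsWithStats(m)
for i in range(1,n):
    if st[i,4]>300:
        pts=np.argwhere(l==i)[:,::-1].astype(np.float32)
        b=np.array([ray(w,q,p[2]+22)[:2] for q in cv2.boxPoints(cv2.minAreaRect(pts))]); print(st[i],b.round(1).tolist())
```

```text
d cm [ 0.01 -0.07  2.62] az -0.001 | eef [442.7 281.2 140.8] [ 3.141e+00  1.000e-03 -3.058e+00] t 43.1
[ 71 165  29  28 348] [[393.2, 195.2], [392.2, 206.2], [403.4, 205.3], [404.3, 193.9]]
[ 259  180   36  183 5866] [[392.9, 270.0], [391.7, 284.0], [481.5, 293.2], [482.9, 276.1]]
```

Bar aligned. Lower the lid.

Request:
{"fn": "send_rows", "kwargs": {
  "series": [
    {"dx": 0,"dy": -0.05,"dz": 0.8,"ax": 0,"ay": 0,"az": 0,"hand": 1},
    {"dx": 0,"dy": -0.05,"dz": 1.5,"ax": 0,"ay": 0,"az": 0,"hand": 1},
    {"dx": 0,"dy": -0.05,"dz": 2,"ax": 0,"ay": 0,"az": 0,"hand": 1},
    {"dx": 0,"dy": -0.05,"dz": 2.5,"ax": 0,"ay": 0,"az": 0,"hand": 1},
    {"dx": 0,"dy": -0.05,"dz": 2.6,"ax": 0,"ay": 0,"az": 0,"hand": 1},
    {"dx": 0,"dy": -0.05,"dz": 2.6,"ax": 0,"ay": 0,"az": 0,"hand": 1}
  ]
}}

```text
clock: 43.75
eef_pos: [441.9, 280.7, 114.6]
tool_rot: [3.141, -0.001, -3.058]
force: [-1.5, -0.5, 3.9]
width: 14.8
gripper_force: 60.1
```

Seated at the expected height (114.6). Release and rise.

Request:
{"fn": "send_rows", "kwargs": {
  "series": [
    {"dx": 0,"dy": 0,"dz": 0,"ax": 0,"ay": 0,"az": 0,"hand": 0.7},
    {"dx": 0,"dy": 0,"dz": 0,"ax": 0,"ay": 0,"az": 0,"hand": 0.4},
    {"dx": 0,"dy": 0,"dz": 0,"ax": 0,"ay": 0,"az": 0,"hand": 0.4},
    {"dx": 0,"dy": 0,"dz": 0,"ax": 0,"ay": 0,"az": 0,"hand": 0.4},
    {"dx": 0,"dy": 0,"dz": -3,"ax": 0,"ay": 0,"az": 0,"hand": 0.4},
    {"dx": 0,"dy": 0,"dz": -6,"ax": 0,"ay": 0,"az": 0,"hand": 0.4},
    {"dx": 0,"dy": 0,"dz": -7.5,"ax": 0,"ay": 0,"az": 0,"hand": 0.4},
    {"dx": 0,"dy": 0,"dz": -7.5,"ax": 0,"ay": 0,"az": 0,"hand": 0.4},
    {"dx": 0,"dy": 0,"dz": -7.5,"ax": 0,"ay": 0,"az": 0,"hand": 0.4}
  ]
}}

```text
clock: 44.65
eef_pos: [441.9, 280.9, 189.0]
tool_rot: [3.141, -0.0, -3.057]
force: [-0.0, -0.1, 0.0]
width: 51.3
gripper_force: 0.0
```

Run:
```python
from h import *
w=snap('wrist','w19.png'); hsv=cv2.cvtColor(w['pixels'],cv2.COLOR_RGB2HSV)
m=cv2.inRange(hsv,(12,50,120),(32,220,255)); n,l,st,ce=cv2.connectedComponentsWithStats(m)
for i in range(1,n):
    if st[i,4]>500:
        pts=np.argwhere(l==i)[:,::-1].astype(np.float32)
        b=np.array([ray(w,q,137)[:2] for q in cv2.boxPoints(cv2.minAreaRect(pts))]); print(ce[i],st[i],b.round(1).tolist(),b.mean(0))
m=cv2.inRange(hsv,(12,10,150),(40,140,255)); m[:100]=0;m[230:]=0;m[:,200:]=0
n,l,st,ce=cv2.connectedComponentsWithStats(m)
for i in range(1,n):
    if st[i,4]>100: print('knob?',ce[i],st[i],ray(w,ce[i],82))
# lid level: scene view old vs new bar pixels
im=snap('scene'); hsv=cv2.cvtColor(im['pixels'],cv2.COLOR_RGB2HSV)
k,l,st,ce=cv2.connectedComponentsWithStats(cv2.inRange(hsv,(10,130,120),(28,255,255)))
print([ (ce[i].round(1),st[i]) for i in range(1,k) if st[i,4]>80 and ce[i][0]>120])
delta(418.4,151.6,170,1.65)
```

```text
[275.9253516  222.79444645] [ 265  159   23  131 2773] [[392.9, 269.5], [391.7, 283.5], [485.1, 292.4], [486.5, 276.5]] [439.0517468  280.48763067]
knob? [120.32439678 169.05093834] [110 159  21  22 373] [418.1513734  149.77394133  82.        ]
[(array([203.8, 140.2]), array([191, 133,  26,  16, 121], dtype=int32))]
d cm [  3.38 -12.66   1.83] az 1.576 | eef [441.4 280.5 188.3] [-3.141e+00 -2.000e-03 -3.057e+00] t 44.8
```

The lid is back within 2 mm of where it started and the knob is still at off. Now the slide.

Request:
{"fn": "send_rows", "kwargs": {
  "series": [
    {"dx": 0.3,"dy": -1.2,"dz": 0,"ax": 0,"ay": 0,"az": 0.145,"hand": 0.4},
    {"dx": 0.7,"dy": -2.5,"dz": 0,"ax": 0,"ay": 0,"az": 0.29,"hand": 0.4},
    {"dx": 1,"dy": -3.8,"dz": 0,"ax": 0,"ay": 0,"az": 0.435,"hand": 0.4},
    {"dx": 1.4,"dy": -5.1,"dz": 0,"ax": 0,"ay": 0,"az": 0.58,"hand": 0.4},
    {"dx": 1.7,"dy": -6.4,"dz": 0,"ax": 0,"ay": 0,"az": 0.725,"hand": 0.4},
    {"dx": 2.1,"dy": -7.7,"dz": 0,"ax": 0,"ay": 0,"az": 0.87,"hand": 0.4},
    {"dx": 2.4,"dy": -9,"dz": 0,"ax": 0,"ay": 0,"az": 1.015,"hand": 0.4},
    {"dx": 2.8,"dy": -10.3,"dz": 0,"ax": 0,"ay": 0,"az": 1.16,"hand": 0.4},
    {"dx": 3.1,"dy": -11.6,"dz": 0,"ax": 0,"ay": 0,"az": 1.3,"hand": 0.4},
    {"dx": 3.4,"dy": -12.7,"dz": 0,"ax": 0,"ay": 0,"az": 1.44,"hand": 0.4}
  ]
}}

```text
clock: 45.75
eef_pos: [418.3, 150.4, 188.5]
tool_rot: [-3.14, 0.001, 1.779]
force: [0.2, -0.3, 0.7]
width: 51.3
gripper_force: 0.0
```

Request:
{"fn": "send_rows", "kwargs": {
  "series": [
    {"dx": 0,"dy": 0,"dz": 0,"ax": 0,"ay": 0,"az": 0.136,"hand": 0.4},
    {"dx": 0,"dy": 0,"dz": 3,"ax": 0,"ay": 0,"az": 0.136,"hand": 0.4},
    {"dx": 0,"dy": 0,"dz": 6,"ax": 0,"ay": 0,"az": 0.136,"hand": 0.4},
    {"dx": 0,"dy": 0,"dz": 6,"ax": 0,"ay": 0,"az": 0.136,"hand": 0.4},
    {"dx": 0,"dy": 0,"dz": 6,"ax": 0,"ay": 0,"az": 0.136,"hand": 0.4}
  ]
}}

```text
clock: 46.25
eef_pos: [418.6, 150.7, 129.0]
tool_rot: [-3.14, 0.001, 1.649]
force: [-0.3, -0.6, 0.5]
width: 51.4
gripper_force: 0.0
```

Run:
```python
from h import *
delta(418.4,151.6,63.5,1.65)
```

```text
d cm [ 0.09 -0.01  6.55] az -0.001 | eef [418.6 150.7 129. ] [-3.140e+00  1.000e-03  1.649e+00] t 46.2
```

Request:
{"fn": "send_rows", "kwargs": {
  "series": [
    {"dx": 0.05,"dy": 0,"dz": 2.5,"ax": 0,"ay": 0,"az": 0,"hand": 0.4},
    {"dx": 0.05,"dy": 0,"dz": 5,"ax": 0,"ay": 0,"az": 0,"hand": 0.4},
    {"dx": 0.05,"dy": 0,"dz": 6.5,"ax": 0,"ay": 0,"az": 0,"hand": 0.4},
    {"dx": 0.05,"dy": 0,"dz": 6.5,"ax": 0,"ay": 0,"az": 0,"hand": 0.4},
    {"dx": 0.05,"dy": 0,"dz": 6.5,"ax": 0,"ay": 0,"az": 0,"hand": 0.7},
    {"dx": 0.05,"dy": 0,"dz": 6.5,"ax": 0,"ay": 0,"az": 0,"hand": 1},
    {"dx": 0.05,"dy": 0,"dz": 6.5,"ax": 0,"ay": 0,"az": 0,"hand": 1},
    {"dx": 0.05,"dy": 0,"dz": 6.5,"ax": 0,"ay": 0,"az": 0,"hand": 1}
  ]
}}

```text
clock: 47.05
eef_pos: [419.8, 152.1, 65.6]
tool_rot: [3.139, -0.001, 1.65]
force: [-0.9, 0.5, 6.2]
width: 16.7
gripper_force: 59.0
```

Request:
{"fn": "send_rows", "kwargs": {
  "series": [
    {"dx": 0,"dy": 1,"dz": 0,"ax": 0,"ay": 0,"az": 0,"hand": 1},
    {"dx": 0,"dy": 2.2,"dz": 0,"ax": 0,"ay": 0,"az": 0,"hand": 1},
    {"dx": 0,"dy": 3.4,"dz": 0,"ax": 0,"ay": 0,"az": 0,"hand": 1},
    {"dx": 0,"dy": 4.6,"dz": 0,"ax": 0,"ay": 0,"az": 0,"hand": 1},
    {"dx": 0,"dy": 5.5,"dz": 0,"ax": 0,"ay": 0,"az": 0,"hand": 1},
    {"dx": 0,"dy": 5.9,"dz": 0,"ax": 0,"ay": 0,"az": 0,"hand": 1},
    {"dx": 0,"dy": 5.9,"dz": 0,"ax": 0,"ay": 0,"az": 0,"hand": 1},
    {"dx": 0,"dy": 5.9,"dz": 0,"ax": 0,"ay": 0,"az": 0,"hand": 1}
  ]
}}

```text
clock: 47.85
eef_pos: [479.4, 156.7, 65.6]
tool_rot: [3.138, -0.0, 1.65]
force: [1.6, 0.6, 6.5]
width: 16.4
gripper_force: 59.1
```

Request:
{"fn": "send_rows", "kwargs": {
  "series": [
    {"dx": 0,"dy": -0.05,"dz": 0,"ax": 0,"ay": 0,"az": 0,"hand": 0.8},
    {"dx": 0,"dy": -0.05,"dz": 0,"ax": 0,"ay": 0,"az": 0,"hand": 0.5},
    {"dx": 0,"dy": -0.05,"dz": 0,"ax": 0,"ay": 0,"az": 0,"hand": 0.4},
    {"dx": 0,"dy": -0.05,"dz": 0,"ax": 0,"ay": 0,"az": 0,"hand": 0.4},
    {"dx": 0,"dy": -0.05,"dz": -3,"ax": 0,"ay": 0,"az": 0,"hand": 0.4},
    {"dx": 0,"dy": -0.05,"dz": -7,"ax": 0,"ay": 0,"az": 0,"hand": 0.4},
    {"dx": 0,"dy": -0.05,"dz": -12,"ax": 0,"ay": 0,"az": 0,"hand": 0.4},
    {"dx": -2,"dy": -0.05,"dz": -16,"ax": 0,"ay": 0,"az": 0,"hand": 0.4},
    {"dx": -2,"dy": -0.05,"dz": -16,"ax": 0,"ay": 0,"az": 0,"hand": 0.4},
    {"dx": -2,"dy": -0.05,"dz": -16,"ax": 0,"ay": 0,"az": 0,"hand": 0.4}
  ]
}}

```text
clock: 48.85
eef_pos: [478.7, 136.7, 224.8]
tool_rot: [3.141, -0.001, 1.649]
force: [-0.3, -0.4, -0.5]
width: 51.4
gripper_force: 0.0
```

Run:
```python
from h import *
w=snap('wrist','w20.png'); hsv=cv2.cvtColor(w['pixels'],cv2.COLOR_RGB2HSV)
# crop to panel region by world bounds
m=cv2.inRange(hsv,(0,0,150),(179,110,255)); n,l,st,ce=cv2.connectedComponentsWithStats(m)
a=.083;R=np.array([[np.cos(a),np.sin(a)],[-np.sin(a),np.cos(a)]])
for i in range(1,n):
    for z in(58,82):
        q=R@(ray(w,ce[i],z)[:2]-[441.5,279.5])
        if st[i,4]>12 and -60<q[0]<90 and -150<q[1]<-105: print(z,ce[i].round(1),st[i,4],q.round(1))
m=cv2.inRange(hsv,(12,50,120),(32,220,255)); n,l,st,ce=cv2.connectedComponentsWithStats(m)
for i in range(1,n):
    q=ray(w,ce[i],137)
    if st[i,4]>500: print('bar',q.round(1),st[i])
print(read_state()['eef_pos'])
```

```text
58 [277.4 181.5] 330 [  26.5 -132.7]
82 [277.4 181.5] 330 [  26.4 -128.1]
58 [247.6 188. ] 38 [  -4.5 -139.6]
82 [247.6 188. ] 38 [  -2.2 -134.3]
58 [305.5 190.9] 99 [  55.8 -142.9]
82 [305.5 190.9] 99 [  53.5 -137.4]
58 [219.2 191. ] 63 [ -34.2 -142.6]
82 [219.2 191. ] 63 [ -29.6 -137.2]
bar [441.7 276.9 137. ] [ 167    0  142   25 3197]
bar [326.4 263.1 137. ] [  5  12 119  16 572]
bar [325.7 249.6 137. ] [   7   26  118   35 1870]
[477.92281745 137.18749835 223.67618913]
```

The knob is at 26.4 mm; the middle bar, interpolated from the other marks, is at about 25.8 mm. The lid is in place and the gripper is clear. Handing in.

```bash
python3 -c "
from h import *
print(finish_job())"
```

```text
the job is handed in; nothing more can be done
None
```

I handed the job in, but no verdict came back. By my last measurements all three rounds lay flat in their own hollows before the lid went on. The lid is back on and fully down, the slide is within about 1 mm of the middle bar, and the gripper is clear.

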